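Chill the tasting samples

TASK

Slide the chiller's glass lid open, stand every red-capped sample bottle upright on the floor of its well, and slide the lid fully shut. Then turn the thermostat knob until its white pointer line points at the red index on the dial, and last press the green start button right down. Leave the white-capped bottles and everything else on the table alone.

Things in the scene. Friction and masses are not known exactly. Their poses are not given: they have to be found in the camera images.
- well (a point): centre of the white floor of the well, 12 mm above the table; axes as the chiller's. The well is 170 (x) x 190 mm (y) inside, undivided; its rim is 98 mm above its floor (110 mm above the table). -x of it is the control panel, +y the deck, on the other two sides 14 mm walls.
- lid (a joint): sliding glass lid of the well (200 x 196 x 6 mm in a steel frame, 113 to 119 mm above the table): 0 m = fully shut, 0.2 m = fully open (over the deck). It slides level along the chiller's +y to open and stays where it is left; about 2 N moves it.
- lid_handle (a point): centre of the black bar handle on the middle of the lid, 150 mm above the table: bar 90 mm long along x, 12 mm wide in y, 14 mm high, its underside 24 mm above the glass; a 10 mm post under it 38 mm either side of the middle. Axes as the chiller's. With the lid shut it is over the well's middle (4 mm to its -y).
- thermostat (a joint): thermostat knob on the control panel, on a vertical axis: 0 to 4.71 rad, growing clockwise seen from above. At 0 the pointer looks along the chiller's -x, towards the robot. It turns with about 0.03 N m of friction and stays where it is left.
- pointer (a point): tip of the knob's pointer direction: 30 mm from the knob's axis, on the side of the white line on top of the knob and of the white needle tip at the edge of its disc. It moves round with the knob.
- thermostat_grip (a point): point on the knob's vertical axis at the height to grip, 147 mm above the table. Black 44 mm disc with an upright bar grip 42 mm long, 14 mm thick, 32 mm high, its top 154 mm above the table. This frame's x axis runs along the bar and turns with it; the pointer is its -x direction (the white line is on that half of the bar's top). Turn at most about 1.5 rad a grasp.
- red_mark (a point): the wanted setting: shown by a red 11 x 12 mm tab on the panel at the dial's rim, 34 to 46 mm from the knob's axis. This point is on the line from the axis to the tab, 30 mm from the axis, so it coincides in plan with the pointer's point when the knob is set exactly. It is 1.2 to 2.9 rad clockwise of the scale's beginning.
- start (a joint): green push button of 28 mm diameter in a black housing on the control panel's right part: 0 = up, 0.006 m = fully pressed, sprung (5 N fully down, it springs back). It counts as pressed beyond 4 mm.
- start_top (a point): centre of the top face of the green button (released). It is pressed straight down.
- chiller: fixed grey cabinet 294 (x) x 410 (y) x 110 mm high. Origin: in its underside, 157 mm behind its front face; x to its back (away from the robot), y left, z up; its yaw varies by 0.2 rad. Flat control panel along its front (-x) side, 110 mm wide, 110 mm above the table, with knob and button; behind it the well on the right and a flat machine deck on the left.
- bottle1: sample bottle with a RED cap, dark glass, standing (absent in some starts: no pose then). Body 50 mm in diameter and 50 mm high, above it a neck with a cap of 28 mm diameter from 52 to 88 mm above the underside; 88 mm high in all, 0.2 kg, weighted foot. Origin: centre of the underside, z up. It can be picked by the cap from above.
- bottle2: sample bottle with a RED cap, dark glass, standing (absent in some starts: no pose then). Body 50 mm in diameter and 50 mm high, above it a neck with a cap of 28 mm diameter from 52 to 88 mm above the underside; 88 mm high in all, 0.2 kg, weighted foot. Origin: centre of the underside, z up. It can be picked by the cap from above.
- bottle3: sample bottle with a RED cap, dark glass, standing (absent in some starts: no pose then). Body 50 mm in diameter and 50 mm high, above it a neck with a cap of 28 mm diameter from 52 to 88 mm above the underside; 88 mm high in all, 0.2 kg, weighted foot. Origin: centre of the underside, z up. It can be picked by the cap from above.
- bottle4: sample bottle with a RED cap, dark glass, standing (absent in some starts: no pose then). Body 50 mm in diameter and 50 mm high, above it a neck with a cap of 28 mm diameter from 52 to 88 mm above the underside; 88 mm high in all, 0.2 kg, weighted foot. Origin: centre of the underside, z up. It can be picked by the cap from above.
- bottle5: sample bottle with a RED cap, dark glass, standing (absent in some starts: no pose then). Body 50 mm in diameter and 50 mm high, above it a neck with a cap of 28 mm diameter from 52 to 88 mm above the underside; 88 mm high in all, 0.2 kg, weighted foot. Origin: centre of the underside, z up. It can be picked by the cap from above.
- spare1: bottle of the same shape with a WHITE cap, standing among the others: not to be loaded. Leave it alone. Origin: centre of the underside.
- spare2: bottle of the same shape with a WHITE cap, standing among the others: not to be loaded. Leave it alone. Origin: centre of the underside.
- tastecup: shallow steel tasting cup, 72 mm wide, 25 mm high, beside the bottles: leave it alone. Origin: centre of its underside.
- corkbowl: white bowl of corks, 90 mm wide, 45 mm high: leave it alone. Origin: centre of its underside.
- opener: corkscrew lying on the table, wooden grip 120 mm long, 22 mm thick: leave it alone. Origin: on the table under the grip's middle.
- notebook: blue notebook, 150 x 110 x 12 mm, near the table's far edge: leave it alone. Origin: centre of its underside.

How it is judged (in metres and radians):
On the way, in this order (a step that is already met when the one before it is completed fails the run):
1. the lid is slid well open (by more than 100 mm) (value of joint lid above 0.1 m), for 0.1 s.
2. every red-capped bottle stands upright on the well's floor (x of bottle1 in the frame of well between -0.068 and 0.068 m and y of bottle1 in the frame of well between -0.078 and 0.078 m and z of bottle1 in the frame of well between -0.01 and 0.012 m and angle between each of bottle1, bottle2, bottle3, bottle4, bottle5's own z axis and vertical below 0.15 rad and x of bottle2 in the frame of well between -0.068 and 0.068 m and y of bottle2 in the frame of well between -0.078 and 0.078 m and z of bottle2 in the frame of well between -0.01 and 0.012 m and x of bottle3 in the frame of well between -0.068 and 0.068 m and y of bottle3 in the frame of well between -0.078 and 0.078 m and z of bottle3 in the frame of well between -0.01 and 0.012 m and x of bottle4 in the frame of well between -0.068 and 0.068 m and y of bottle4 in the frame of well between -0.078 and 0.078 m and z of bottle4 in the frame of well between -0.01 and 0.012 m and x of bottle5 in the frame of well between -0.068 and 0.068 m and y of bottle5 in the frame of well between -0.078 and 0.078 m and z of bottle5 in the frame of well between -0.01 and 0.012 m), for 0.3 s.
3. the lid is fully shut over the loaded bottles (within 5 mm) (all of step 2 and value of joint lid below 0.005 m), for 0.2 s.
4. the knob's pointer is at the red index (horizontal distance between pointer and red_mark below 0.004 m and value of joint lid below 0.005 m and velocity of joint thermostat between -0.05 and 0.05 rad/s), for 0.3 s.
5. the start button is pressed down, with the lid shut and the dial set (value of joint start above 0.004 m and value of joint lid below 0.005 m and horizontal distance between pointer and red_mark below 0.004 m), for 0.05 s.
At the end, for the whole second after the job is handed in: Every red-capped bottle present stands upright (within 0.15 rad) and at rest on the well's floor, the lid is shut to within 5 mm, the knob's pointer is within 4 mm at 30 mm radius (about 0.13 rad, 7.6 degrees) of the red index, and the start button, having been pressed last, is up again (all of step 3 and linear speed of each of bottle1, bottle2, bottle3, bottle4, bottle5 below 0.02 m/s and horizontal distance between pointer and red_mark below 0.004 m and value of joint start below 0.002 m); the robot touches nothing.
It fails at once if a white-capped bottle, the tasting cup, the bowl, the corkscrew or the notebook is moved more than 50 mm or a standing one is tipped over (distance of any of spare1, spare2, tastecup, corkbowl, opener, notebook from where it was at the start of the episode above 0.05 m or angle between any of spare1, spare2, tastecup, corkbowl's own z axis and vertical above 0.6 rad).
Of bottle1, bottle2, bottle3, bottle4, bottle5 only 3 to 5 are there at a start; the rules pass over those that are not, and their reading is None.
At some moment in a run one of bottle1, bottle2, bottle3, bottle4, bottle5 may be knocked a few centimetres aside while the robot is not near it.
It also fails if it takes over 210 s, if anything falls off the work surface, if the arm or the gripper's body presses on something with over 40 N, if the wrist force passes 120 N, or if a joint passes its speed limit or range.

ROBOT

A 6-joint arm with a two-finger parallel gripper is mounted at the origin on the work surface. World frame = base frame: x ahead of the robot, y to its left, z up, the work surface at z = 0. Lengths are in mm, angles in rad, forces in N, time in s.
With the tool pointing down it reaches from about 350 to 775 mm from the base axis. Payload 7.3 kg.
Tool frame: the origin (TCP) lies at the centre of the arm's flange, where the gripper is bolted on; the fingertips stand 178 mm ahead of it and the grasp point (between the pads) lies 159 mm ahead of it; z points along the fingers, y is the line along which they close (so a half turn about z gives the same grasp; the last joint's range is limited). The gripper opens to 92 mm and grips with 3 to 60 N. Pads are 19 mm wide; open, the fingers measure 130 mm over their backs; the gripper's body (75 mm by 190 mm) begins 47 mm behind the grasp point.
Start: joints at [-1.465, 0.342, 1.524, -0, 1.275, -0.146], TCP at [130.822, -508.442, 404.741] pointing down, gripper open.
Joint ranges: [-2.53, 2.53], [-0.77, 2.02], [0.04, 2.7], [-1, 4.14], [0.28, 2.66], [-3.11, 3.11]. Speed limits (rad/s): [2.57, 2.57, 3.14, 3.14, 3.14, 3.14].

INTERFACE

Orientations are given as [roll, pitch, yaw] about the fixed x, y, z axes, in that order (R = Rz(yaw) Ry(pitch) Rx(roll)).
In Python, from plant import * gives the robot as it stands. The module is installed in compiled form; this text tells all that it offers.
- The arm moves only by the shell command python3 -m inch 'ROWS'. ROWS is JSON, a list of rows, each a list of 5 numbers: the shift along the tool's x, y, z in m, then the turn about the tool's z in rad, then the opening, from 0 (shut) to 1 (fully open). In form: [[tx, ty, tz, spin, claw], ...]. A call has 1 to 8 rows; each row is the pose to reach, as a shift and turn from the pose commanded when the call began, along the tool's axes at that moment; what a row does not reach only later rows make up. A row lasts 1/12 s, in which the tool goes at most 41.7 mm and 7.16 degrees, less where a joint would pass 70% of its speed; a pose out of reach is approached as far as the arm can. A call with a gripper value outside its range is refused whole. The fingers move at their own pace and stop on an object; the grip force is fixed at half the most. Time passes only in rows, so rows that repeat a pose let the fingers close. It gives the time, the measured TCP pose, the force, the opening and the grip force at its end, in the units of the state.
- get_obs(): the state, without advancing time (a new reading comes with each control period).
- capture(name): name is "side" or "top"; returns a dict with "color" (420x560x3 uint8, red, green, blue), "intrinsics" (3x3 intrinsics, pixels), "pose" (4x4, takes a point from camera to world coordinates). Camera axes: x right, y down, z forward; pixel columns grow to the right and rows downward; lengths in mm; the calibration is good to about 2 mm. A picture is of the moment at which its call begins. There is no depth.
- close_job(): hands the job in; it is judged then, once.
Trained networks look in a picture, given as the dict that the camera call returned (one of the last four; its "shot" number tells which), for a name from the list of things; names that differ only in an ending like _2 or _b are one class to them, and where a whole thing is asked for, a point or a joint stands for the part that bears it (a point fixed in the world has none). Each returns a list of dicts, best first, with "conf" (0 to 1); they miss things now and then, are a little off and sometimes report something else, mostly with a low value. They report only what shows in the picture. A call takes as long as a camera call.
- look_for(picture, target): "rect" ([centre column, centre row, width, height] in pixels, round what is visible of it).
- trace(picture, target): "pixels" (420x560 bool, what is visible of it) and "rect" ([centre column, centre row, width, height] in pixels, round what is visible of it).
- tip_of(picture, target): "centre" ([column, row] in pixels: a listed point, or the origin of a listed thing).
The state is a dict: "time": time; "joint_positions": joint angles; "dq": joint speeds; "tau": joint torques, N m; "tool_pos": TCP position; "tcp_rot": TCP orientation; "contact_force": force on the tool from outside, world axes, zero at the start; "moment": the same for the moment, N m; "grip_width": finger opening in mm; "finger_force": force on a finger pad.
Only numpy, scipy, OpenCV 4.12 (cv2) and the standard library are available. Lean on these libraries where they do the work, as an engineer would, in place of code of your own. Each camera call takes 0.05 s, during which the arm holds its last target. There are 200 camera calls.

## Working session

There is one attempt and no reset: what is moved stays moved. The work goes in short steps, Python scripts to look and compute and a shell command to move; the robot and the scene stay as the last step left them, time stands still between calls to the robot, and variables do not carry over. Pictures are saved under pics/ and viewed, at most 14 in all, crops included, and the job is handed in when it is done.

```bash
mkdir -p pics
cat > h.py <<'E'
from plant import *
import numpy as np, cv2
def ray(p,uv):
    K=np.array(p["intrinsics"]);T=np.array(p["pose"])
    d=T[:3,:3]@np.linalg.solve(K,[uv[0],uv[1],1.]);return T[:3,3],d
def onz(p,uv,z):
    o,d=ray(p,uv);return o+d*(z-o[2])/d[2]
def proj(p,X):
    K=np.array(p["intrinsics"]);T=np.array(p["pose"])
    c=T[:3,:3].T@(np.array(X,float)-T[:3,3]);q=K@c;return q[:2]/q[2]
def save(p,n): cv2.imwrite("pics/"+n,p["color"][:,:,::-1])
E
python3 - <<'E'
from h import *
np.set_printoptions(precision=1,suppress=True)
o=get_obs();print(o["time"],o["tool_pos"],o["tcp_rot"])
for n in["top","side"]:
    p=capture(n);save(p,n+"0.png");print(n,np.array(p["pose"]),p["intrinsics"])
    for t,z in dict(bottle1=0,spare1=0,lid_handle=150,pointer=None,thermostat_grip=147,red_mark=110,start_top=None,well=12,chiller=0).items():
        z=z if z is not None else 125
        print(t,[(round(d["conf"],2),np.round(d["centre"]),onz(p,d["centre"],z)[:2]) for d in tip_of(p,t)[:8]])
E
```

```text
0.0 [ 130.8 -508.3  404. ] [-3.1 -0.   0.3]
top [[  -0.    -1.     0.1  489.4]
 [  -1.     0.    -0.   -71.7]
 [   0.    -0.1   -1.  1022.2]
 [   0.     0.     0.     1. ]] [[417.3   0.  287. ]
 [  0.  417.3 206.8]
 [  0.    0.    1. ]]
bottle1 [(0.72, array([334., 261.]), array([ 422.7, -219.6])), (0.7, array([369., 244.]), array([ 463. , -306.4])), (0.58, array([410., 244.]), array([ 463.2, -408.5])), (0.57, array([366., 204.]), array([ 562. , -302.4]))]
spare1 [(0.6, array([334., 179.]), array([ 625.7, -222.8]))]
lid_handle [(0.78, array([196., 168.]), array([630.3,  88.3]))]
pointer []
thermostat_grip [(0.87, array([138., 249.]), array([461.3, 207.4]))]
red_mark [(0.6, array([330., 226.]), array([ 507.1, -197.3])), (0.56, array([135., 239.]), array([482.1, 226.6]))]
start_top [(0.72, array([149., 262.]), array([433.2, 191.5])), (0.65, array([220., 233.]), array([494.1,  41.3]))]
well []
chiller [(0.64, array([174., 200.]), array([576.5, 168.5]))]
side [[ -0.9  -0.2   0.4 145.2]
 [ -0.5   0.4  -0.8 583.7]
 [  0.   -0.9  -0.5 548.2]
 [  0.    0.    0.    1. ]] [[438.2   0.  286.8]

[... 224 characters left out ...]
, array([319., 240.]), array([ 517.7, -225.4])), (0.79, array([277., 231.]), array([ 626.8, -212.9]))]
lid_handle [(0.55, array([190., 233.]), array([624.6,  87. ]))]
pointer [(0.78, array([245., 323.]), array([426.2, 206.8]))]
thermostat_grip [(0.67, array([227., 295.]), array([466. , 192.8])), (0.35, array([271., 250.]), array([473.3,  60.9]))]
red_mark [(0.52, array([206., 316.]), array([492.8, 211.3]))]
start_top [(0.65, array([269., 250.]), array([495.2,  32.3]))]
well [(0.59, array([191., 336.]), array([560.8, 180. ]))]
chiller [(0.93, array([191., 338.]), array([567.2, 173.7])), (0.75, array([267., 250.]), array([ 602.7, -130.2])), (0.58, array([276., 234.]), array([ 620.1, -197.9]))]
```

```bash
python3 -c "
import cv2
a=cv2.imread('pics/top0.png');cv2.imwrite('pics/top0b.png',cv2.resize(a[100:310,80:480],None,fx=2,fy=2,interpolation=2))
a=cv2.imread('pics/side0.png');cv2.imwrite('pics/side0b.png',cv2.resize(a[130:410,80:460],None,fx=2,fy=2,interpolation=2))"
```

```text
(no output)
```

View pics/top0b.png

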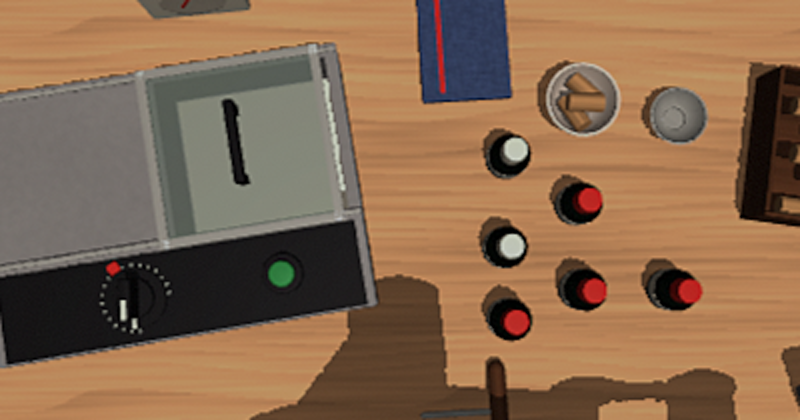

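View pics/side0b.png

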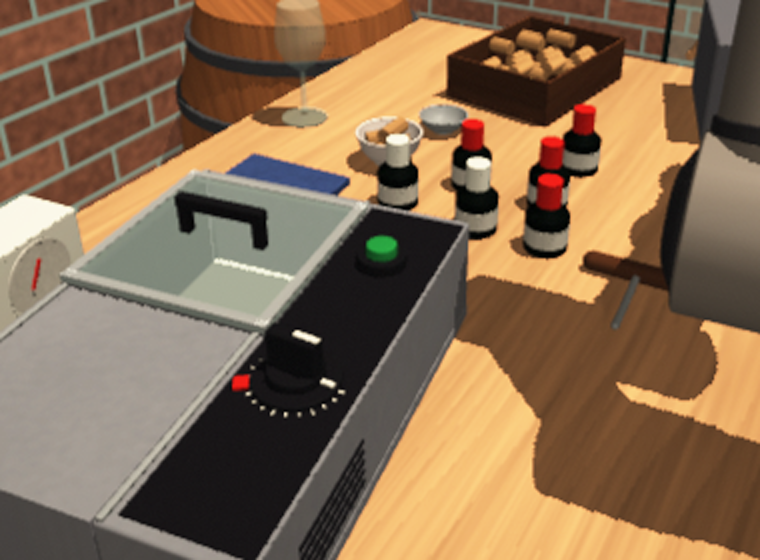

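The pictures show four red caps, at about (335,260), (374,245), (421,245) and (371,200) in top-view pixels. There are two white caps at (336,223) and (337,176), and the corkscrew is at (328,285). The lid is shut. The red tab is at (137,234), behind-left of the knob at (145,248), and the green button is at (220,236).

```bash
cat >> h.py <<'E'
def blobs(p,kind,amin=25):
    h=cv2.cvtColor(p["color"],cv2.COLOR_RGB2HSV);H,S,V=[h[:,:,i].astype(int) for i in range(3)]
    m=((H<6)|(H>174))&(S>190)&(V>90) if kind=="red" else (abs(H-62)<18)&(S>130)&(V>60)
    n,l,st,c=cv2.connectedComponentsWithStats(m.astype(np.uint8))
    return [(c[i],st[i,4]) for i in range(1,n) if st[i,4]>=amin]
def caps(p):
    "cap top centre: fit by projecting centre of cap (z 80) and refine with min-enclosing of blob"
    return [(np.round(c),a,onz(p,c,78)[:2]) for c,a in blobs(p,"red")]
E
python3 - <<'E'
from h import *
from scipy.optimize import least_squares
np.set_printoptions(precision=1,suppress=True)
P={n:capture(n) for n in["top","side"]}
for n in P:
    print(n,"red",[(c,a,onz(P[n],c,76)[:2]) for c,a in blobs(P[n],"red",12)]);g=blobs(P[n],"green")[:3];print("green",[(c,a,onz(P[n],c,125)[:2]) for c,a in g])
obs=[("top",(268,252),(-157,-205,110)),("top",(247.5,122),(137,-205,110)),("top",(198,171),(38,-100,157)),
("side",(313,242),(-157,-205,110)),("side",(191,234),(38,-100,157))]
def f(q):
    c,s=np.cos(q[2]),np.sin(q[2]);r=[]
    for n,uv,X in obs: r+=list(proj(P[n],[q[0]+c*X[0]-s*X[1],q[1]+s*X[0]+c*X[1],X[2]])-uv)
    return r
s=least_squares(f,[570,180,.2],x_scale=[10,10,.1]);print(s.x,s.x[2]*1,np.array(s.fun));print("yaw %.3f"%s.x[2])
E
```

```text
top red [(array([299.2, 120.1]), np.int32(90), array([ 752.1, -133.4])), (array([  0.6, 162.4]), np.int32(34), array([655.9, 537.1])), (array([374.5, 199.5]), np.int32(118), array([ 567.1, -304.2])), (array([136. , 233.9]), np.int32(35), array([493.5, 235.2])), (array([376.8, 245.1]), np.int32(121), array([ 462.8, -307.1])), (array([424.3, 245.3]), np.int32(114), array([ 461.4, -416.5])), (array([337.9, 260.8]), np.int32(129), array([ 428.5, -217.5]))]
green [(array([220.1, 236.6]), np.int32(133), array([485.7,  41.7]))]
side red [(array([371.5, 189. ]), np.int32(147), array([ 459.2, -404.9])), (array([315.9, 196.8]), np.int32(149), array([ 561.4, -292.6])), (array([355.5, 206.2]), np.int32(160), array([ 458.5, -294.7])), (array([354.6, 225.1]), np.int32(206), array([ 426.3, -209.5])), (array([ 97.9, 266.3]), np.int32(15), array([780.3, 174.7])), (array([199.9, 320.8]), np.int32(68), array([521.6, 194.8]))]
green [(array([270.6, 253.7]), np.int32(175), array([486. ,  40.8]))]
[570.2 173.    0.2] 0.16523259972139823 [-2.3  1.1 -4.4 -0.3  1.4 -0.9  0.9 -0.5  1.4 -6.3]
yaw 0.165
```

```bash
cat >> h.py <<'E'
from scipy.spatial.transform import Rotation as Ro
Q=(570.2,173.0,0.165)
def cw(x,y,q=Q):
    c,s=np.cos(q[2]),np.sin(q[2]);return np.array([q[0]+c*x-s*y,q[1]+s*x+c*y])
def shift(pos,rot,xy,z):
    "tool-frame shift (m) to bring TCP to world xy,z"
    return np.round(Ro.from_euler("xyz",rot).as_matrix().T@(np.array([*xy,z])-pos)/1000,4)
E
python3 - <<'E'
from h import *
o=get_obs();print(o["tool_pos"],np.round(o["tcp_rot"],4))
r=o["tcp_rot"];h=cw(38,-100)
print("handle",h,shift(o["tool_pos"],r,h,390), "spin",r[2]-.165)
p=capture("top");s=capture("side")
T=[onz(p,c,86)[:2] for c,a in blobs(p,"red")];S=[onz(s,c,70)[:2] for c,a in blobs(s,"red")]
for t in T:
    n=min(S,key=lambda v:np.hypot(*(v-t)));print(t.round(),n.round())
k=cw(-102,51);m=[onz(p,c,110)[:2] for c,a in blobs(p,"red") if 120<c[0]<150][0];m2=[onz(s,c,111)[:2] for c,a in blobs(s,"red",12) if c[0]>190 and c[1]>300][0]
for mm in(m,m2): d=mm-k;print("mark",mm,np.hypot(*d),"theta",(np.pi+.165-np.arctan2(d[1],d[0]))%6.283)
E
```

```text
[ 130.8143928  -508.44625087  404.74314051] [3.1415 0.     0.2518]
handle [624.1091306   80.59975304] [ 0.6245 -0.4476  0.0147] spin 0.08677092526667798
[ 749. -133.] [ 567. -304.]
[654. 531.] [526. 190.]
[ 566. -302.] [ 567. -304.]
[493. 232.] [526. 190.]
[ 463. -305.] [ 462. -306.]
[ 462. -413.] [ 463. -418.]
[ 429. -216.] [ 430. -219.]
mark [493.32765464 224.1709998 ] 36.633530675050615 theta 2.8049012635534503
mark [493.69502709 223.54305281] 36.660860291799 theta 2.824739473136945
```

```bash
python3 -m inch '[[0,0,0,0.087,0.6]]'
python3 -m inch '[[0.24,-0.206,0,0,0.6],[0.24,-0.206,0,0,0.6],[0.24,-0.206,0,0,0.6],[0.24,-0.206,0,0,0.6],[0.24,-0.206,0,0,0.6],[0.24,-0.206,0,0,0.6],[0.24,-0.206,0,0,0.6],[0.24,-0.206,0,0,0.6]]'
python3 -m inch '[[0.24,-0.206,0,0,0.6],[0.24,-0.206,0,0,0.6],[0.24,-0.206,0,0,0.6],[0.24,-0.206,0,0,0.6],[0.24,-0.206,0,0,0.6],[0.24,-0.206,0,0,0.6],[0.24,-0.206,0,0,0.6],[0.24,-0.206,0,0,0.6]]'
python3 -m inch '[[0.103,-0.088,0.015,0,0.6],[0.103,-0.088,0.015,0,0.6],[0.103,-0.088,0.015,0,0.6],[0.103,-0.088,0.015,0,0.6],[0.103,-0.088,0.015,0,0.6],[0.103,-0.088,0.015,0,0.6]]'
python3 - <<'E'
from h import *
o=get_obs();print(o["tool_pos"],o["tcp_rot"],shift(o["tool_pos"],o["tcp_rot"],cw(38,-100),309),o["grip_width"])
s=capture("side");save(s,"s1.png")
cv2.imwrite("pics/s1.png",cv2.resize(s["color"][100:400,60:400,::-1],None,fx=2,fy=2))
E
```

```text
time: 1.28
tool_pos: [130.8, -508.4, 404.7]
tcp_rot: [3.142, 0.0, 0.165]
contact_force: [0.9, 1.0, 0.4]
grip_width: 88.6
finger_force: 0.0
time: 1.95
tool_pos: [335.2, -262.9, 405.0]
tcp_rot: [-3.141, -0.001, 0.166]
contact_force: [0.6, -1.0, -0.8]
grip_width: 55.1
finger_force: 0.0
time: 2.62
tool_pos: [538.5, -20.0, 404.7]
tcp_rot: [-3.141, -0.001, 0.167]
contact_force: [-0.4, -0.7, 0.3]
grip_width: 55.0
finger_force: 0.0
time: 3.12
tool_pos: [623.9, 80.8, 389.0]
tcp_rot: [3.141, 0.001, 0.166]
contact_force: [-0.7, -0.1, 0.4]
grip_width: 54.9
finger_force: 0.0
[623.85561513  80.80335221 388.96278301] [3.14130272e+00 1.49233788e-03 1.66146460e-01] [0.0003 0.0002 0.08  ] 54.91796676478928
```

View pics/s1.png

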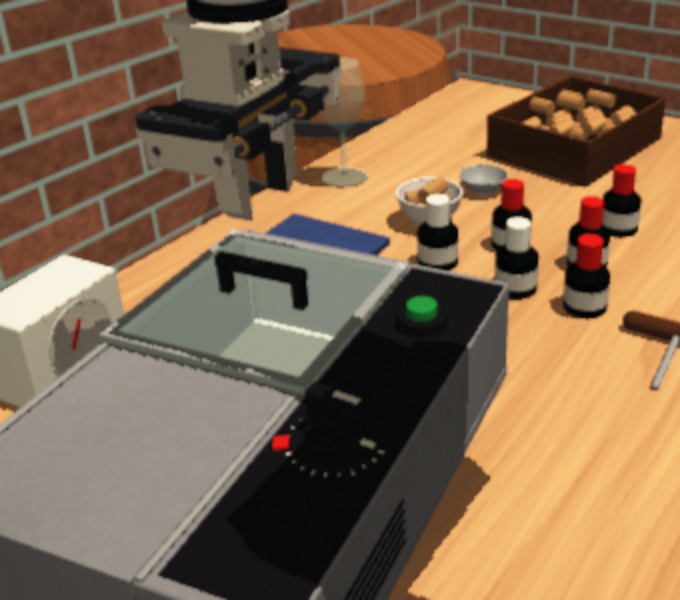

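The open gripper hangs above the handle and the handle bar at about (190,235) is still clear. Nothing else has moved. Next I descend and grip.

```bash
python3 -m inch '[[0,0,0.03,0,0.6],[0,0,0.06,0,0.6],[0,0,0.08,0,0.6],[0,0,0.08,0,0.6],[0,0,0.08,0,0],[0,0,0.08,0,0],[0,0,0.08,0,0],[0,0,0.08,0,0]]'
python3 -m inch '[[0,0,0,0,0],[0,0,0,0,0],[0,0,0,0,0],[0,0,0,0,0]]'
```

```text
time: 3.83
tool_pos: [624.2, 80.1, 311.7]
tcp_rot: [3.141, -0.003, 0.164]
contact_force: [1.2, 1.2, -1.0]
grip_width: 32.9
finger_force: 0.0
time: 4.17
tool_pos: [624.0, 80.6, 310.3]
tcp_rot: [3.142, -0.001, 0.165]
contact_force: [-0.7, 2.5, 3.1]
grip_width: 11.8
finger_force: 30.0
```

```bash
python3 -m inch '[[0,-0.02,0,0,0],[0,-0.05,0,0,0],[0,-0.08,0,0,0],[0,-0.11,0,0,0],[0,-0.14,0,0,0],[0,-0.17,0,0,0],[0,-0.19,0,0,0],[0,-0.197,0,0,0]]'
python3 -m inch '[[0,0,0,0,0],[0,0,0,0,0],[0,0,0,0,0.5],[0,0,0,0,0.5],[0,0,0,0,0.5],[0,0,0,0,0.5]]'
python3 -m inch '[[0,0,-0.03,0,0.6],[0,0,-0.06,0,0.6],[0,0,-0.1,0,0.6],[0,0,-0.1,0,0.6],[0,0,-0.1,0,0.6]]'
python3 - <<'E'
from h import *
o=get_obs();print(o["tool_pos"],o["tcp_rot"])
s=capture("side");cv2.imwrite("pics/s2.png",cv2.resize(s["color"][100:400,60:400,::-1],None,fx=2,fy=2))
p=capture("top")
print([(onz(p,c,86)[:2].round(),a) for c,a in blobs(p,"red")])
print([onz(s,c,70)[:2].round() for c,a in blobs(s,"red")])
E
```

```text
time: 4.83
tool_pos: [593.1, 273.6, 310.2]
tcp_rot: [3.131, -0.005, 0.167]
contact_force: [11.1, -36.7, 4.3]
grip_width: 11.5
finger_force: 30.0
time: 5.33
tool_pos: [591.4, 274.9, 309.4]
tcp_rot: [3.142, 0.001, 0.165]
contact_force: [-0.2, 0.2, -0.1]
grip_width: 33.9
finger_force: 0.0
time: 5.75
tool_pos: [591.5, 275.1, 412.6]
tcp_rot: [-3.141, -0.006, 0.165]
contact_force: [0.0, 0.5, -1.5]
grip_width: 55.2
finger_force: 0.0
[591.52056217 275.14768746 412.64079901] [-3.14066343 -0.00572336  0.16535433]
[(array([ 749., -133.]), np.int32(90)), (array([ 566., -302.]), np.int32(118)), (array([ 463., -305.]), np.int32(120)), (array([ 462., -413.]), np.int32(114)), (array([ 429., -216.]), np.int32(129))]
[array([ 463., -417.]), array([ 567., -304.]), array([ 463., -307.]), array([ 430., -220.]), array([525., 191.])]
```

View pics/s2.png

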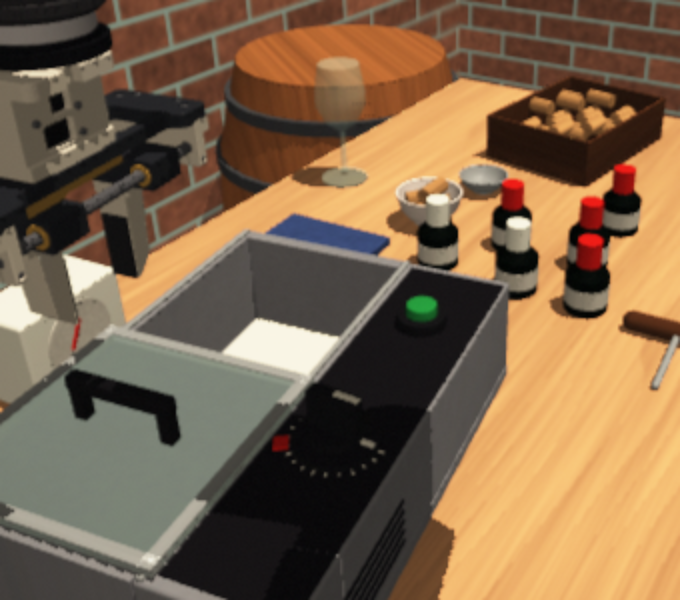

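The lid is open: the white well floor shows at about (205,275) and the handle now stands over the deck. All the bottles are where they were. I go to the nearest red bottle at (429,-217).

```bash
python3 -m inch '[[-0.12,0.23,0,0,0.6],[-0.12,0.23,0,0,0.6],[-0.12,0.23,0,0,0.6],[-0.12,0.23,0,0,0.6],[-0.12,0.23,0,0,0.6],[-0.12,0.23,0,0,0.6],[-0.12,0.23,0,0,0.6],[-0.12,0.23,0,0,0.6]]'
python3 -m inch '[[-0.121,0.229,0,0,0.6],[-0.121,0.229,0,0,0.6],[-0.121,0.229,0,0,0.6],[-0.121,0.229,0,0,0.6],[-0.121,0.229,0,0,0.6],[-0.121,0.229,0,0,0.6],[-0.121,0.229,0,0,0.6],[-0.121,0.229,0,0,0.6]]'
python3 -m inch '[[0,0,0.04,0,0.6],[0,0,0.08,0,0.6],[0,0,0.1,0,0.6],[0,0,0.1,0,0.6],[0,0,0.1,0,0.6]]'
python3 - <<'E'
from h import *
o=get_obs()
s=capture("side");p=capture("top")
print([(c.round(),a,onz(s,c,70)[:2].round()) for c,a in blobs(s,"red")])
print([onz(p,c,86)[:2].round() for c,a in blobs(p,"red")])
print(shift(o["tool_pos"],o["tcp_rot"],(429.5,-217.5),234))
cv2.imwrite("pics/s3.png",cv2.resize(s["color"][80:330,230:480,::-1],None,fx=2,fy=2))
E
```

```text
time: 6.52
tool_pos: [510.1, 25.9, 408.5]
tcp_rot: [-3.141, 0.003, 0.161]
contact_force: [-0.5, -0.1, 1.4]
grip_width: 55.0
finger_force: 0.0
time: 7.18
tool_pos: [429.2, -219.0, 408.7]
tcp_rot: [-3.14, 0.001, 0.162]
contact_force: [0.5, -0.5, -0.1]
grip_width: 54.7
finger_force: 0.0
time: 7.6
tool_pos: [430.0, -215.9, 309.0]
tcp_rot: [-3.139, 0.002, 0.167]
contact_force: [0.0, 0.1, 1.0]
grip_width: 55.2
finger_force: 0.0
[(array([373., 190.]), np.int32(102), array([ 458., -413.])), (array([316., 197.]), np.int32(149), array([ 567., -304.])), (array([356., 209.]), np.int32(70), array([ 455., -291.])), (array([355., 225.]), np.int32(198), array([ 429., -219.])), (array([200., 321.]), np.int32(68), array([526., 190.]))]
[array([ 749., -133.]), array([655., 530.]), array([ 566., -302.]), array([494., 232.]), array([ 462., -413.])]
[-0.0006  0.0016  0.075 ]
```

View pics/s3.png

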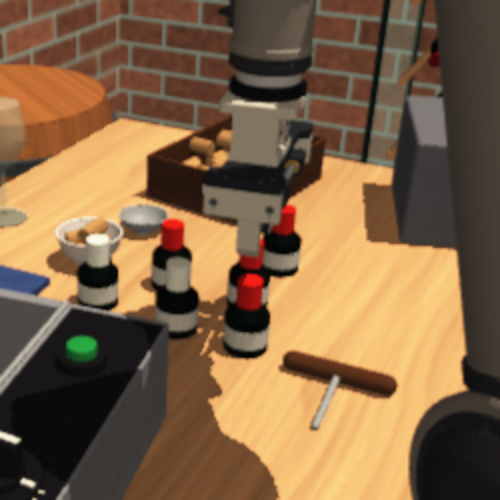

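The gripper is centred over the red cap at about (355,225). I descend, close and lift.

```bash
python3 -m inch '[[0,0.001,0.04,0,0.6],[0,0.001,0.075,0,0.6],[0,0.001,0.075,0,0.6],[0,0.001,0.075,0,0.6],[0,0.001,0.075,0,0],[0,0.001,0.075,0,0],[0,0.001,0.075,0,0],[0,0.001,0.075,0,0]]'
python3 -m inch '[[0,0,0,0,0],[0,0,0,0,0],[0,0,0,0,0],[0,0,-0.03,0,0],[0,0,-0.07,0,0],[0,0,-0.11,0,0],[0,0,-0.145,0,0],[0,0,-0.145,0,0]]'
python3 - <<'E'
from h import *
o=get_obs();print(o["tool_pos"],o["grip_width"]);print(shift(o["tool_pos"],o["tcp_rot"],cw(83,-52),380))
E
```

```text
time: 8.37
tool_pos: [429.6, -218.7, 236.3]
tcp_rot: [3.14, -0.002, 0.165]
contact_force: [-0.2, 0.9, 1.8]
grip_width: 33.2
finger_force: 0.8
time: 9.03
tool_pos: [430.3, -219.3, 386.5]
tcp_rot: [3.132, -0.009, 0.165]
contact_force: [0.5, -0.7, -1.7]
grip_width: 27.5
finger_force: 29.9
[ 430.30208409 -219.2728078   386.48759855] 27.513220401041416
[ 0.2853 -0.3121  0.0061]
```

```bash
python3 -m inch '[[0.143,-0.156,0,0,0],[0.143,-0.156,0,0,0],[0.143,-0.156,0,0,0],[0.143,-0.156,0,0,0],[0.143,-0.156,0,0,0],[0.143,-0.156,0,0,0],[0.143,-0.156,0,0,0]]'
python3 -m inch '[[0.143,-0.155,0,0,0],[0.143,-0.155,0,0,0],[0.143,-0.155,0,0,0],[0.143,-0.155,0,0,0],[0.143,-0.155,0,0,0],[0.143,-0.155,0,0,0],[0.143,-0.155,0,0,0],[0.143,-0.155,0,0,0]]'
python3 -m inch '[[0,0,0,0,0],[0,0,0.035,0,0],[0,0,0.07,0,0],[0,0,0.1,0,0],[0,0,0.12,0,0],[0,0,0.13,0,0],[0,0,0.132,0,0],[0,0,0.132,0,0]]'
python3 - <<'E'
from h import *
o=get_obs();print(shift(o["tool_pos"],o["tcp_rot"],cw(83,-52),247),o["tool_pos"],o["contact_force"])
s=capture("side");cv2.imwrite("pics/s4.png",cv2.resize(s["color"][120:370,80:380,::-1],None,fx=2,fy=2))
E
```

```text
time: 9.62
tool_pos: [545.5, -39.0, 378.5]
tcp_rot: [-3.141, 0.001, 0.169]
contact_force: [-0.1, 0.3, -2.4]
grip_width: 27.2
finger_force: 30.0
time: 10.28
tool_pos: [660.2, 133.9, 378.6]
tcp_rot: [3.141, 0.002, 0.164]
contact_force: [0.5, -0.3, -2.4]
grip_width: 27.3
finger_force: 30.0
time: 10.95
tool_pos: [660.4, 133.9, 248.4]
tcp_rot: [3.141, -0.001, 0.163]
contact_force: [-0.3, 0.3, -2.5]
grip_width: 27.7
finger_force: 30.0
[ 0.0004 -0.0014  0.0014] [660.44791202 133.85431088 248.36500082] [-0.27792099  0.27729711 -2.49306723]
```

View pics/s4.png

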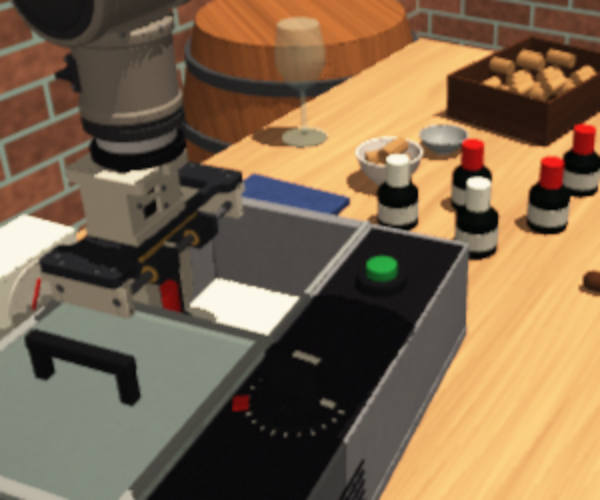

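The bottle hangs inside the well and the other bottles are unchanged. I release it, lift, and go to the next one (B4).

```bash
python3 -m inch '[[0,0,0.002,0,0],[0,0,0.002,0,0.45],[0,0,0.002,0,0.45],[0,0,0.002,0,0.45],[0,0,0.002,0,0.45],[0,0,-0.04,0,0.45],[0,0,-0.08,0,0.45],[0,0,-0.12,0,0.45]]'
python3 -m inch '[[-0.075,0.19,-0.01,0,0.6],[-0.075,0.19,-0.01,0,0.6],[-0.075,0.19,-0.01,0,0.6],[-0.075,0.19,-0.01,0,0.6],[-0.075,0.19,-0.01,0,0.6],[-0.075,0.19,-0.01,0,0.6]]'
python3 - <<'E'
from h import *
o=get_obs()
s=capture("side");p=capture("top")
print([(c.round(),a,onz(s,c,70)[:2].round()) for c,a in blobs(s,"red")])
print([(onz(p,c,86)[:2].round(),onz(p,c,98)[:2].round()) for c,a in blobs(p,"red")])
print(o["tool_pos"],shift(o["tool_pos"],o["tcp_rot"],(566.5,-303),300),cw(83,-52))
E
```

```text
time: 11.67
tool_pos: [660.2, 135.2, 368.9]
tcp_rot: [3.142, 0.001, 0.165]
contact_force: [1.6, 0.8, 1.1]
grip_width: 41.5
finger_force: 0.0
time: 12.17
tool_pos: [616.5, -70.9, 378.6]
tcp_rot: [3.138, -0.0, 0.159]
contact_force: [0.4, 0.9, 0.3]
grip_width: 54.8
finger_force: 0.0
[(array([316., 197.]), np.int32(149), array([ 567., -304.])), (array([377., 198.]), np.int32(152), array([ 434., -374.])), (array([355., 206.]), np.int32(157), array([ 463., -306.])), (array([161., 267.]), np.int32(184), array([684., 112.])), (array([200., 321.]), np.int32(45), array([526., 191.]))]
[(array([656., 531.]), array([654., 523.])), (array([662., 135.]), array([660., 132.])), (array([ 566., -302.]), array([ 565., -299.])), (array([ 463., -305.]), array([ 464., -302.])), (array([ 433., -370.]), array([ 434., -367.]))]
[616.45664076 -70.85729731 378.58313554] [-0.086   0.2211  0.0793] [660.61384471 135.33918899]
```

B3 was knocked to (433,-372). The first bottle stands in its slot. I continue with B4.

```bash
python3 -m inch '[[-0.09,0.227,0,0,0.6],[-0.09,0.227,0,0,0.6],[-0.09,0.227,0,0,0.6],[-0.09,0.227,0,0,0.6],[-0.09,0.227,0,0,0.6],[-0.09,0.227,0,0,0.6],[-0.09,0.227,0.04,0,0.6],[-0.09,0.227,0.06,0,0.6]]'
python3 -m inch '[[0,0,0.04,0,0.6],[0,0,0.07,0,0.6],[0,0,0.084,0,0.6],[0,0,0.084,0,0.6],[0,0,0.084,0,0],[0,0,0.084,0,0],[0,0,0.084,0,0],[0,0,0.084,0,0]]'
python3 -m inch '[[0,0,0,0,0],[0,0,0,0,0],[0,0,0,0,0],[0,0,-0.03,0,0],[0,0,-0.07,0,0],[0,0,-0.11,0,0],[0,0,-0.146,0,0],[0,0,-0.146,0,0]]'
python3 -m inch '[[0.082,-0.164,0,0,0],[0.082,-0.164,0,0,0],[0.082,-0.164,0,0,0],[0.082,-0.164,0,0,0],[0.082,-0.164,0,0,0],[0.082,-0.164,0,0,0],[0.082,-0.164,0,0,0]]'
python3 - <<'E'
from h import *
o=get_obs()
print(o["tool_pos"],o["tcp_rot"],shift(o["tool_pos"],o["tcp_rot"],cw(83,-140),248))
E
```

```text
time: 12.93
tool_pos: [565.9, -303.9, 315.3]
tcp_rot: [-3.141, 0.0, 0.163]
contact_force: [-0.2, 1.2, -1.3]
grip_width: 55.1
finger_force: 0.0
time: 13.6
tool_pos: [566.6, -303.2, 235.5]
tcp_rot: [3.139, -0.002, 0.165]
contact_force: [-0.3, 2.5, 1.0]
grip_width: 33.0
finger_force: 0.7
time: 14.27
tool_pos: [566.7, -303.9, 388.5]
tcp_rot: [3.131, -0.01, 0.165]
contact_force: [1.2, -1.7, -0.9]
grip_width: 27.6
finger_force: 29.9
time: 14.85
tool_pos: [620.1, -127.1, 378.8]
tcp_rot: [3.142, 0.002, 0.167]
contact_force: [-0.1, -0.3, -1.4]
grip_width: 27.6
finger_force: 30.0
[ 620.11817411 -127.12052235  378.7986692 ] [3.14152414e+00 1.52319967e-03 1.67043553e-01] [ 0.0836 -0.1641  0.1307]
```

```bash
python3 -m inch '[[0.083,-0.165,0,0,0],[0.083,-0.165,0,0,0],[0.083,-0.165,0,0,0],[0.083,-0.165,0,0,0],[0.083,-0.165,0,0,0],[0.083,-0.165,0,0,0],[0.083,-0.165,0,0,0],[0.083,-0.165,0,0,0]]'
python3 -m inch '[[0,0,0,0,0],[0,0,0.035,0,0],[0,0,0.07,0,0],[0,0,0.1,0,0],[0,0,0.12,0,0],[0,0,0.128,0,0],[0,0,0.132,0,0],[0,0,0.132,0,0]]'
python3 -m inch '[[0,0,0.001,0,0],[0,0,0.001,0,0.45],[0,0,0.001,0,0.45],[0,0,0.001,0,0.45],[0,0,0.001,0,0.45],[0,0,-0.04,0,0.45],[0,0,-0.08,0,0.45],[0,0,-0.12,0,0.45]]'
python3 -m inch '[[-0.133,0.157,-0.012,0,0.6],[-0.133,0.157,-0.012,0,0.6],[-0.133,0.157,-0.012,0,0.6],[-0.133,0.157,-0.012,0,0.6],[-0.133,0.157,-0.012,0,0.6],[-0.133,0.157,-0.012,0,0.6],[-0.133,0.157,-0.012,0,0.6]]'
python3 - <<'E'
from h import *
o=get_obs()
s=capture("side");p=capture("top")
print([(c.round(),a,onz(s,c,70)[:2].round()) for c,a in blobs(s,"red")])
print([(onz(p,c,86)[:2].round(),onz(p,c,98)[:2].round()) for c,a in blobs(p,"red")])
print(o["tool_pos"],shift(o["tool_pos"],o["tcp_rot"],(463,-306),300),cw(83,-140))
E
```

```text
time: 15.52
tool_pos: [674.8, 46.3, 379.1]
tcp_rot: [3.141, 0.001, 0.163]
contact_force: [0.1, -1.4, -3.0]
grip_width: 27.2
finger_force: 30.0
time: 16.18
tool_pos: [675.1, 47.2, 248.3]
tcp_rot: [3.141, -0.001, 0.163]
contact_force: [-0.5, 0.6, -1.9]
grip_width: 27.6
finger_force: 30.0
time: 16.85
tool_pos: [674.6, 48.4, 369.0]
tcp_rot: [-3.142, 0.001, 0.165]
contact_force: [1.2, -0.3, 0.0]
grip_width: 41.3
finger_force: 0.0
time: 17.43
tool_pos: [568.7, -130.1, 380.6]
tcp_rot: [3.141, -0.001, 0.161]
contact_force: [-0.2, 0.0, -0.1]
grip_width: 54.9
finger_force: 0.0
[(array([377., 198.]), np.int32(153), array([ 434., -374.])), (array([355., 206.]), np.int32(157), array([ 463., -306.])), (array([187., 246.]), np.int32(259), array([690.,  33.])), (array([161., 267.]), np.int32(184), array([684., 112.])), (array([200., 321.]), np.int32(67), array([526., 190.]))]
[(array([ 773., -132.]), array([ 769., -131.])), (array([677.,  48.]), array([675.,  46.])), (array([656., 530.]), array([654., 523.])), (array([662., 135.]), array([659., 132.])), (array([493., 232.]), array([493., 228.])), (array([ 463., -305.]), array([ 464., -302.])), (array([ 433., -370.]), array([ 434., -367.]))]
[ 568.66447321 -130.07591673  380.61075552] [-0.1326  0.1567  0.0805] [675.06804983  48.53437372]
```

```bash
python3 -m inch '[[-0.133,0.157,0,0,0.5],[-0.133,0.157,0,0,0.5],[-0.133,0.157,0,0,0.5],[-0.133,0.157,0,0,0.5],[-0.133,0.157,0,0,0.5],[-0.133,0.157,0,0,0.5],[-0.133,0.157,0.03,0,0.5],[-0.133,0.157,0.06,0,0.5]]'
python3 -m inch '[[0,0,0.04,0,0.5],[0,0,0.07,0,0.5],[0,0,0.086,0,0.5],[0,0,0.086,0,0.5],[0,0,0.086,0,0],[0,0,0.086,0,0],[0,0,0.086,0,0],[0,0,0.086,0,0]]'
python3 -m inch '[[0,0,0,0,0],[0,0,0,0,0],[0,0,0,0,0],[0,0,-0.03,0,0],[0,0,-0.07,0,0],[0,0,-0.11,0,0],[0,0,-0.146,0,0],[0,0,-0.146,0,0]]'
python3 -m inch '[[0.088,-0.2,0,0,0],[0.088,-0.2,0,0,0],[0.088,-0.2,0,0,0],[0.088,-0.2,0,0,0],[0.088,-0.2,0,0,0],[0.088,-0.2,0,0,0],[0.088,-0.2,0,0,0],[0.088,-0.2,0,0,0]]'
python3 - <<'E'
from h import *
o=get_obs()
print(o["tool_pos"],o["tcp_rot"],shift(o["tool_pos"],o["tcp_rot"],cw(-7,-52),248))
E
```

```text
time: 18.2
tool_pos: [465.2, -304.8, 320.5]
tcp_rot: [3.138, -0.004, 0.165]
contact_force: [-0.2, 0.1, -0.3]
grip_width: 46.0
finger_force: 0.0
time: 18.87
tool_pos: [464.4, -304.9, 235.0]
tcp_rot: [3.14, -0.001, 0.165]
contact_force: [0.7, 0.6, 1.7]
grip_width: 27.4
finger_force: 29.9
time: 19.53
tool_pos: [464.7, -305.8, 387.6]
tcp_rot: [3.131, -0.009, 0.165]
contact_force: [1.5, 0.3, -1.3]
grip_width: 27.3
finger_force: 29.9
time: 20.2
tool_pos: [517.9, -93.1, 379.3]
tcp_rot: [3.141, 0.001, 0.166]
contact_force: [-1.0, -0.4, -1.4]
grip_width: 27.3
finger_force: 30.0
[517.89194325 -93.06850901 379.29425138] [3.14115650e+00 8.57878422e-04 1.66498807e-01] [ 0.0887 -0.2018  0.1311]
```

```bash
python3 -m inch '[[0.088,-0.202,0,0,0],[0.088,-0.202,0,0,0],[0.088,-0.202,0,0,0],[0.088,-0.202,0,0,0],[0.088,-0.202,0,0,0],[0.088,-0.202,0,0,0],[0.088,-0.202,0,0,0],[0.088,-0.202,0,0,0]]'
python3 -m inch '[[0,0,0,0,0],[0,0,0.035,0,0],[0,0,0.07,0,0],[0,0,0.1,0,0],[0,0,0.12,0,0],[0,0,0.128,0,0],[0,0,0.132,0,0],[0,0,0.132,0,0]]'
python3 -m inch '[[0,0,0.001,0,0],[0,0,0.001,0,0.45],[0,0,0.001,0,0.45],[0,0,0.001,0,0.45],[0,0,0.001,0,0.45],[0,0,-0.04,0,0.45],[0,0,-0.08,0,0.45],[0,0,-0.12,0,0.45]]'
python3 -m inch '[[-0.109,0.232,-0.012,0,0.6],[-0.109,0.232,-0.012,0,0.6],[-0.109,0.232,-0.012,0,0.6],[-0.109,0.232,-0.012,0,0.6],[-0.109,0.232,-0.012,0,0.6],[-0.109,0.232,-0.012,0,0.6],[-0.109,0.232,-0.012,0,0.6],[-0.109,0.232,-0.012,0,0.6]]'
python3 - <<'E'
from h import *
o=get_obs()
s=capture("side");p=capture("top")
print([(c.round(),a,onz(s,c,70)[:2].round()) for c,a in blobs(s,"red")])
print([(onz(p,c,86)[:2].round(),onz(p,c,98)[:2].round()) for c,a in blobs(p,"red")])
print(o["tool_pos"],shift(o["tool_pos"],o["tcp_rot"],(433.5,-372.5),300),cw(-7,-52))
E
```

```text
time: 20.87
tool_pos: [571.8, 119.2, 379.0]
tcp_rot: [3.141, 0.001, 0.165]
contact_force: [-0.3, -0.7, -2.5]
grip_width: 27.7
finger_force: 30.0
time: 21.53
tool_pos: [571.9, 119.1, 248.3]
tcp_rot: [3.141, -0.0, 0.163]
contact_force: [1.4, 0.7, -1.4]
grip_width: 27.4
finger_force: 30.0
time: 22.2
tool_pos: [571.4, 120.5, 369.0]
tcp_rot: [-3.142, 0.001, 0.165]
contact_force: [1.5, -0.2, 0.7]
grip_width: 41.2
finger_force: 0.0
time: 22.87
tool_pos: [501.6, -128.7, 380.2]
tcp_rot: [3.141, -0.001, 0.16]
contact_force: [0.6, 1.0, 0.7]
grip_width: 54.6
finger_force: 0.0
[(array([377., 198.]), np.int32(151), array([ 434., -374.])), (array([187., 246.]), np.int32(259), array([690.,  33.])), (array([161., 267.]), np.int32(184), array([684., 112.])), (array([205., 278.]), np.int32(188), array([590.,  98.])), (array([200., 321.]), np.int32(66), array([526., 190.]))]
[(array([ 749., -133.]), array([ 746., -132.])), (array([677.,  48.]), array([675.,  46.])), (array([656., 530.]), array([653., 523.])), (array([662., 135.]), array([660., 132.])), (array([572., 120.]), array([571., 118.])), (array([493., 232.]), array([493., 228.])), (array([ 433., -370.]), array([ 434., -367.]))]
[ 501.56180916 -128.68146504  380.17153529] [-0.1062  0.2297  0.0803] [571.83619272 120.55647921]
```

```bash
python3 -m inch '[[-0.109,0.231,0,0,0.6],[-0.109,0.231,0,0,0.6],[-0.109,0.231,0,0,0.6],[-0.109,0.231,0,0,0.6],[-0.109,0.231,0,0,0.6],[-0.109,0.231,0,0,0.6],[-0.109,0.231,0.03,0,0.6],[-0.109,0.231,0.06,0,0.6]]'
python3 -m inch '[[0,0,0.04,0,0.6],[0,0,0.07,0,0.6],[0,0,0.086,0,0.6],[0,0,0.086,0,0.6],[0,0,0.086,0,0],[0,0,0.086,0,0],[0,0,0.086,0,0],[0,0,0.086,0,0]]'
python3 -m inch '[[0,0,0,0,0],[0,0,0,0,0],[0,0,0,0,0],[0,0,-0.03,0,0],[0,0,-0.07,0,0],[0,0,-0.11,0,0],[0,0,-0.146,0,0],[0,0,-0.146,0,0]]'
python3 -m inch '[[0.109,-0.187,0,0,0],[0.109,-0.187,0,0,0],[0.109,-0.187,0,0,0],[0.109,-0.187,0,0,0],[0.109,-0.187,0,0,0],[0.109,-0.187,0,0,0],[0.109,-0.187,0,0,0],[0.109,-0.187,0,0,0]]'
python3 - <<'E'
from h import *
o=get_obs()
print(o["tool_pos"],o["tcp_rot"],shift(o["tool_pos"],o["tcp_rot"],cw(-7,-140),248))
E
```

```text
time: 23.63
tool_pos: [433.2, -373.6, 320.2]
tcp_rot: [3.137, -0.003, 0.164]
contact_force: [0.9, 0.5, -2.1]
grip_width: 55.3
finger_force: 0.0
time: 24.3
tool_pos: [433.1, -372.1, 235.4]
tcp_rot: [3.139, -0.002, 0.165]
contact_force: [0.4, 0.8, 1.3]
grip_width: 33.1
finger_force: 0.6
time: 24.97
tool_pos: [433.2, -373.0, 387.7]
tcp_rot: [3.13, -0.007, 0.165]
contact_force: [0.8, -0.9, -1.1]
grip_width: 27.4
finger_force: 29.9
time: 25.63
tool_pos: [509.4, -169.7, 379.3]
tcp_rot: [3.141, 0.001, 0.166]
contact_force: [0.0, -1.1, -1.7]
grip_width: 27.3
finger_force: 30.0
[ 509.36266205 -169.69089192  379.25720248] [3.14121374e+00 8.39441258e-04 1.66279634e-01] [ 0.1096 -0.188   0.1311]
```

```bash
python3 -m inch '[[0.109,-0.188,0,0,0],[0.109,-0.188,0,0,0],[0.109,-0.188,0,0,0],[0.109,-0.188,0,0,0],[0.109,-0.188,0,0,0],[0.109,-0.188,0,0,0],[0.109,-0.188,0,0,0],[0.109,-0.188,0,0,0]]'
python3 -m inch '[[0,0,0,0,0],[0,0,0.035,0,0],[0,0,0.07,0,0],[0,0,0.1,0,0],[0,0,0.12,0,0],[0,0,0.128,0,0],[0,0,0.132,0,0],[0,0,0.132,0,0]]'
python3 -m inch '[[0,0,0.001,0,0],[0,0,0.001,0,0.45],[0,0,0.001,0,0.45],[0,0,0.001,0,0.45],[0,0,0.001,0,0.45],[0,0,-0.04,0,0.45],[0,0,-0.08,0,0.45],[0,0,-0.12,0,0.45]]'
python3 -m inch '[[0.045,-0.237,-0.012,0,0.6],[0.045,-0.237,-0.012,0,0.6],[0.045,-0.237,-0.012,0,0.6],[0.045,-0.237,-0.012,0,0.6],[0.045,-0.237,-0.012,0,0.6],[0.045,-0.237,-0.012,0,0.6],[0.045,-0.237,-0.012,0,0.6],[0.045,-0.237,-0.012,0,0.6]]'
python3 - <<'E'
from h import *
o=get_obs()
s=capture("side");p=capture("top")
print([(c.round(),a,onz(s,c,82)[:2].round()) for c,a in blobs(s,"red")])
print([(onz(p,c,98)[:2].round()) for c,a in blobs(p,"red")])
print(o["tool_pos"],shift(o["tool_pos"],o["tcp_rot"],cw(38,97),309.5))
v=np.hstack([cv2.resize(s["color"][180:400,80:330],None,fx=1.6,fy=1.6),cv2.resize(p["color"][90:310,60:310],None,fx=1.6,fy=1.6)])
cv2.imwrite("pics/s5.png",v[:,:,::-1])
E
```

```text
time: 26.3
tool_pos: [586.2, 32.2, 379.0]
tcp_rot: [3.141, 0.001, 0.164]
contact_force: [0.3, -0.1, -2.3]
grip_width: 27.4
finger_force: 30.0
time: 26.97
tool_pos: [586.2, 32.3, 248.3]
tcp_rot: [3.141, -0.0, 0.163]
contact_force: [-0.1, -0.1, -2.8]
grip_width: 27.6
finger_force: 30.0
time: 27.63
tool_pos: [585.8, 33.7, 369.0]
tcp_rot: [-3.141, 0.001, 0.165]
contact_force: [1.3, -0.8, 0.3]
grip_width: 40.9
finger_force: 0.0
time: 28.3
tool_pos: [591.0, 276.8, 379.5]
tcp_rot: [3.141, -0.0, 0.168]
contact_force: [-0.5, -0.6, 0.7]
grip_width: 55.1
finger_force: 0.0
[(array([187., 246.]), np.int32(259), array([676.,  46.])), (array([228., 255.]), np.int32(262), array([589.,  31.])), (array([161., 267.]), np.int32(184), array([670., 124.])), (array([205., 278.]), np.int32(187), array([579., 110.])), (array([200., 321.]), np.int32(43), array([516., 201.]))]
[array([ 746., -132.]), array([675.,  46.]), array([660., 132.]), array([587.,  32.]), array([571., 118.])]
[590.99230323 276.76824046 379.51681688] [0.0004 0.0019 0.07  ]
```

View pics/s5.png

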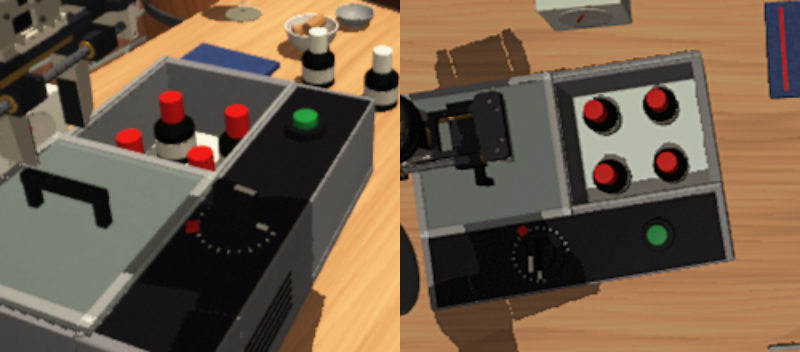

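All four red bottles stand upright on the white floor. I shut the lid now.

```bash
python3 -m inch '[[0,0.001,0.03,0,0.6],[0,0.001,0.06,0,0.6],[0,0.001,0.07,0,0.6],[0,0.001,0.07,0,0.6],[0,0.001,0.07,0,0],[0,0.001,0.07,0,0],[0,0.001,0.07,0,0],[0,0.001,0.07,0,0]]'
python3 -m inch '[[0,0,0,0,0],[0,0,0,0,0],[0,0,0,0,0],[0,0,0,0,0]]'
python3 -m inch '[[0,0.02,0,0,0],[0,0.04,0,0,0],[0,0.06,0,0,0],[0,0.08,0,0,0],[0,0.1,0,0,0],[0,0.12,0,0,0],[0,0.14,0,0,0],[0,0.15,0,0,0]]'
python3 -m inch '[[0,0.01,0,0,0],[0,0.02,0,0,0],[0,0.03,0,0,0],[0,0.036,0,0,0],[0,0.041,0,0,0],[0,0.044,0,0,0],[0,0.046,0,0,0],[0,0.046,0,0,0]]'
python3 -c "
from h import *
o=get_obs();print(o['tool_pos'],o['contact_force'],shift(o['tool_pos'],o['tcp_rot'],cw(38,-100),309.5))"
```

```text
time: 29.07
tool_pos: [592.1, 273.7, 311.4]
tcp_rot: [-3.141, -0.003, 0.165]
contact_force: [-0.1, 0.3, -0.4]
grip_width: 33.0
finger_force: 0.0
time: 29.4
tool_pos: [592.2, 272.1, 310.1]
tcp_rot: [3.138, 0.0, 0.164]
contact_force: [-0.1, -8.4, 3.7]
grip_width: 11.8
finger_force: 30.0
time: 30.07
tool_pos: [615.8, 124.1, 310.1]
tcp_rot: [3.142, 0.003, 0.164]
contact_force: [-6.2, 1.6, 5.6]
grip_width: 11.7
finger_force: 30.0
time: 30.73
tool_pos: [622.9, 80.0, 310.1]
tcp_rot: [3.142, 0.004, 0.164]
contact_force: [-7.1, -1.7, 5.4]
grip_width: 11.7
finger_force: 30.0
[622.9185361   79.99702656 310.14444007] [-7.0798942  -1.70354587  5.38130551] [ 0.0013 -0.0004  0.0006]
```

```bash
python3 -m inch '[[0,0.001,0,0,0],[0,0.002,0,0,0],[0,0.003,0,0,0],[0,0.003,0,0,0],[0,0.003,0,0,0]]'
```

```text
time: 31.15
tool_pos: [623.3, 77.5, 310.1]
tcp_rot: [-3.141, 0.004, 0.165]
contact_force: [-8.3, -0.6, 6.7]
grip_width: 11.5
finger_force: 30.0
```

```bash
python3 -m inch '[[0,0.001,0,0,0],[0,0.002,0,0,0],[0,0.003,0,0,0],[0,0.003,0,0,0],[0,0.003,0,0,0]]'
python3 -c "
from h import *
p=capture('top');cv2.imwrite('pics/t6.png',cv2.resize(p['color'][90:290,90:290,::-1],None,fx=3,fy=3,interpolation=2))"
```

```text
time: 31.57
tool_pos: [623.8, 74.6, 310.1]
tcp_rot: [-3.141, 0.004, 0.165]
contact_force: [-7.6, 0.3, 6.8]
grip_width: 11.7
finger_force: 30.0
```

View pics/t6.png

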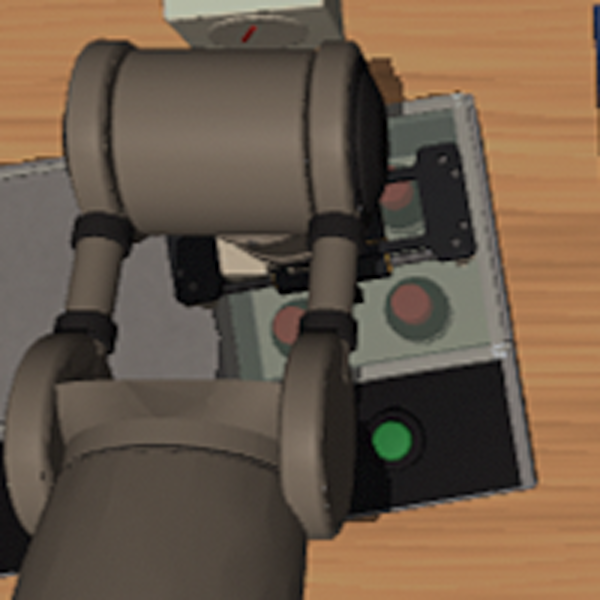

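The bottles show through the glass and the arm hides the lid's left edge. There is no stop force yet, so I keep pushing gently.

```bash
python3 -m inch '[[0,0.001,0,0,0],[0,0.002,0,0,0],[0,0.002,0,0,0],[0,0.002,0,0,0]]'
python3 -m inch '[[0,0.001,0,0,0],[0,0.002,0,0,0],[0,0.002,0,0,0],[0,0.002,0,0,0]]'
python3 -m inch '[[0,0.001,0,0,0],[0,0.002,0,0,0],[0,0.002,0,0,0],[0,0.002,0,0,0]]'
```

```text
time: 31.95
tool_pos: [624.0, 73.6, 310.1]
tcp_rot: [-3.139, 0.004, 0.165]
contact_force: [-8.1, 3.3, 7.0]
grip_width: 11.4
finger_force: 30.0
time: 32.28
tool_pos: [624.0, 73.1, 310.1]
tcp_rot: [-3.136, 0.004, 0.166]
contact_force: [-9.4, 10.4, 6.1]
grip_width: 11.5
finger_force: 30.0
time: 32.62
tool_pos: [624.1, 72.6, 310.1]
tcp_rot: [-3.134, 0.004, 0.166]
contact_force: [-10.9, 17.8, 8.5]
grip_width: 11.4
finger_force: 30.0
```

The force rises, so the lid is at its stop. I release and retreat to measure the knob.

```bash
python3 -m inch '[[0,-0.002,0,0,0],[0,-0.002,0,0,0.5],[0,-0.002,0,0,0.5],[0,-0.002,0,0,0.5],[0,-0.002,0,0,0.5],[0,-0.002,-0.04,0,0.5],[0,-0.002,-0.08,0,0.5],[0,-0.002,-0.09,0,0.5]]'
python3 -m inch '[[-0.05,0.28,0,0,0.5],[-0.05,0.28,0,0,0.5],[-0.05,0.28,0,0,0.5],[-0.05,0.28,0,0,0.5],[-0.05,0.28,0,0,0.5],[-0.05,0.28,0,0,0.5],[-0.05,0.28,0,0,0.5],[-0.05,0.28,0,0,0.5]]'
python3 - <<'E'
from h import *
p=capture("top");s=capture("side");o=get_obs();print(o["tool_pos"],o["tcp_rot"])
a=cv2.resize(p["color"][215:275,95:195],None,fx=4,fy=4,interpolation=2);b=cv2.resize(s["color"][275:360,170:270],None,fx=4,fy=4,interpolation=2)
c=cv2.resize(p["color"][110:270,110:290],None,fx=2.2,fy=2.2,interpolation=2)
v=np.zeros((600,800,3),np.uint8);v[:240,:400]=a;v[:340,400:]=b;v[245:597,:396]=c
cv2.imwrite("pics/k7.png",v[:,:,::-1])
for n,q in(("top",p),("side",s)):
    for t,z in(("thermostat_grip",147),("pointer",114),("lid_handle",150)): print(n,t,[(round(d["conf"],2),np.round(d["centre"],1),onz(q,d["centre"],z)[:2].round(1)) for d in tip_of(q,t)[:3]])
print([(onz(q,c,z)[:2],c) for q,z in((p,110),(s,111)) for c,a in blobs(q,"red",20) if 120<c[0]<210 and c[1]>225])
print([(onz(q,c,125)[:2],c) for q in(p,s) for c,a in blobs(q,"green")])
E
```

```text
time: 33.28
tool_pos: [626.4, 70.2, 406.4]
tcp_rot: [3.14, -0.01, 0.164]
contact_force: [1.0, -0.2, 1.9]
grip_width: 45.6
finger_force: 0.0
time: 33.95
tool_pos: [621.2, -221.0, 399.1]
tcp_rot: [3.139, 0.0, 0.158]
contact_force: [0.0, -1.0, -0.1]
grip_width: 45.8
finger_force: 0.0
[ 621.78752524 -215.76533391  399.24532326] [-3.14129809e+00  1.39557685e-04  1.61437791e-01]
top thermostat_grip [(0.72, array([139.7, 252.1]), array([455.5, 204.1]))]
top pointer [(0.73, array([152.3, 263.6]), array([429.5, 187.5]))]
top lid_handle [(0.84, array([201.9, 167.2]), array([631.3,  76.7])), (0.64, array([139.9, 250.3]), array([459.3, 202.8]))]
side thermostat_grip [(0.77, array([226. , 295.5]), array([466.7, 193.5])), (0.66, array([190.1, 335.9]), array([457.7, 281.3]))]
side pointer [(0.65, array([245.8, 322.8]), array([431.9, 196.6]))]
side lid_handle [(0.71, array([199.1, 230.9]), array([614.9,  74.4]))]
[(array([493.43652356, 223.93561972]), array([136.11111111, 233.80555556])), (array([493.75637025, 223.47375593]), array([199.953125, 320.703125]))]
[(array([486.03893857,  41.67962999]), array([220.12149533, 236.47663551])), (array([481.28223343,  49.11231428]), array([270.40677966, 256.72881356]))]
```

View pics/k7.png

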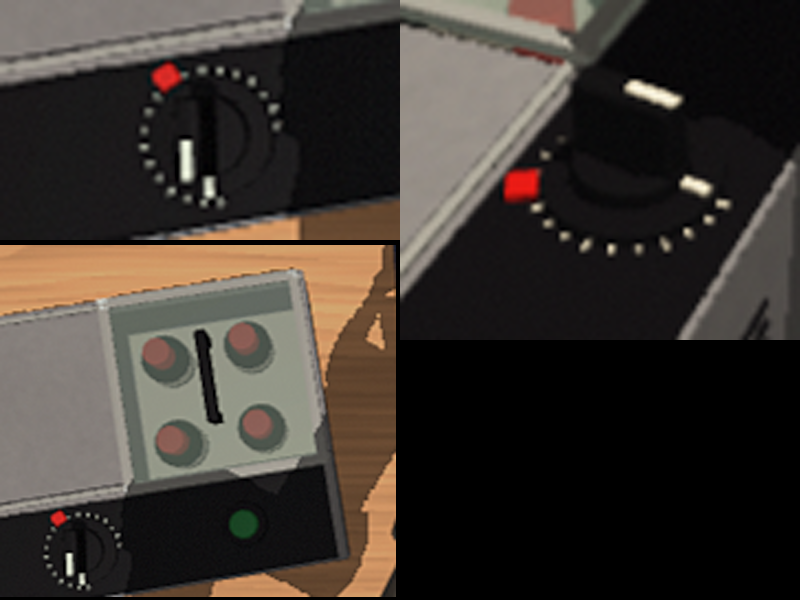

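The lid is fully shut over four upright bottles. The red tab is at (136,234). The dial ticks circle around about (147,249), and the needle tip is at about (147,262). I fit the tick circle next.

Run:
```python
from h import *
from scipy.optimize import least_squares
p=capture("top");s=capture("side")
def white(q,box,z):
    x0,x1,y0,y1=box;c=cv2.resize(q["color"][y0:y1,x0:x1],None,fx=4,fy=4,interpolation=cv2.INTER_CUBIC)
    g=c.min(2).astype(int);m=(g>95).astype(np.uint8)
    n,l,st,ce=cv2.connectedComponentsWithStats(m);out=[]
    for i in range(1,n):
        if st[i,4]>=4: out.append((*onz(q,((ce[i][0]+.5)/4-.5+x0,(ce[i][1]+.5)/4-.5+y0),z)[:2],st[i,4]))
    return np.array(out)
k0=cw(-102,51)
for n,q,box in(("top",p,(115,170,225,270)),("side",s,(195,260,285,345))):
    w=white(q,box,111);r=np.hypot(*(w[:,:2]-k0).T);print(n,np.c_[w,r].round(1).tolist())
    t=w[(w[:,2]<60)&(r<48)&(r>25)][:,:2]
    f=least_squares(lambda v:np.hypot(*(t-v[:2]).T)-v[2],[*k0,36],loss="soft_l1",f_scale=1.);c=f.x[:2];print("centre",f.x,np.abs(f.fun).round(1))
    mk=[onz(q,cc,111)[:2] for cc,a in blobs(q,"red",20) if 120<cc[0]<210 and cc[1]>225][0]
    print("mark r",np.hypot(*(mk-c)),"dir",np.arctan2(*(mk-c)[::-1]),"ticks",np.sort(((np.pi+.165-np.arctan2(t[:,1]-c[1],t[:,0]-c[0]))%6.283)).round(2))
    print("needle dirs",[(np.arctan2(*(onz(q,uv,114)[:2]-c)[::-1])) for uv in ([(147.3,262)] if n=="top" else [(243.8,321.5)])])
print(k0)
```

```text
top [[512.6, 265.1, 85.0, 77.9], [507.8, 234.7, 2498.0, 54.4], [497.1, 204.5, 36.0, 35.9], [496.6, 195.0, 31.0, 37.3], [494.8, 186.4, 19.0, 39.1], [494.5, 214.0, 6.0, 34.2], [490.8, 178.0, 35.0, 41.2], [483.6, 171.5, 11.0, 41.6], [483.6, 228.8, 8.0, 31.6], [475.2, 232.7, 14.0, 29.7], [465.0, 235.0, 10.0, 28.7], [448.4, 212.2, 497.0, 14.0], [456.2, 234.9, 37.0, 28.8], [447.4, 231.7, 29.0, 28.7], [439.6, 226.5, 17.0, 29.4], [432.9, 200.4, 247.0, 29.0], [432.5, 220.0, 38.0, 31.7], [428.5, 211.3, 21.0, 33.1], [426.3, 193.9, 25.0, 37.1], [417.2, 166.2, 52.0, 59.8]]
centre [461.913747   199.58307446  35.60465316] [0.1 0.6 0.2 0.1 0.5 0.1 0.8 0.1 0.1 0.2 0.4 0.6 0.2 0.1 0.5]
mark r 39.63293175108799 dir 0.6513672517514659 ticks [0.01 0.5  0.77 1.04 1.31 1.57 1.82 2.12 2.37 2.89 3.17 3.44 3.69 3.95
 4.22]
needle dirs [np.float64(-3.0904546475607657)]
side [[537.4, 152.6, 141.0, 93.4], [522.5, 185.9, 5237.0, 64.7], [482.9, 158.1, 769.0, 53.1], [496.6, 206.6, 17.0, 35.4], [438.9, 192.3, 366.0, 26.4], [425.3, 195.3, 82.0, 37.6], [481.6, 230.0, 55.0, 31.1], [407.9, 210.1, 633.0, 53.4], [425.1, 204.4, 52.0, 36.2], [473.1, 234.3, 31.0, 30.2], [427.9, 213.3, 52.0, 34.0], [464.2, 236.3, 36.0, 29.9], [455.0, 236.1, 64.0, 30.2], [431.0, 222.3, 48.0, 34.1], [446.2, 233.2, 56.0, 30.6], [438.1, 228.3, 31.0, 31.7]]
centre [460.97584791 200.34680308  36.12418655] [0.1 0.  0.  0.1 0.6 0.1 1.1 0.1 0. ]
mark r 40.11755965378516 dir 0.6144137048721655 ticks [0.28 0.54 0.8  1.05 1.31 1.82 2.08 2.34 3.13]
needle dirs [np.float64(-2.962162333054162)]
[461.20845887 206.55359836]
```

Run:
```python
from h import *
o=get_obs();print(np.round(o["joint_positions"],3),o["tool_pos"],o["tcp_rot"],shift(o["tool_pos"],[np.pi,0,.165],(461.5,200),306))
```

```text
[-0.446  0.597  1.121 -0.     1.424  0.959] [ 622.36496364 -212.75284343  399.94580117] [ 3.14136853e+00 -2.37074979e-04  1.66318238e-01] [-0.0909 -0.4336  0.0939]
```

```bash
python3 -m inch '[[0,0,0,-0.8,0.5],[0,0,0,-0.8,0.5],[0,0,0,-0.8,0.5],[0,0,0,-0.8,0.5],[0,0,0,-0.8,0.5],[0,0,0,-0.8,0.5],[0,0,0,-0.8,0.5]]'
python3 -m inch '[[0,0,0,-0.8,0.5],[0,0,0,-0.8,0.5],[0,0,0,-0.8,0.5],[0,0,0,-0.8,0.5],[0,0,0,-0.8,0.5],[0,0,0,-0.8,0.5],[0,0,0,-0.8,0.5]]'
python3 -m inch '[[0,0,0,-0.8,0.5],[0,0,0,-0.8,0.5],[0,0,0,-0.8,0.5],[0,0,0,-0.8,0.5],[0,0,0,-0.8,0.5],[0,0,0,-0.8,0.5],[0,0,0,-0.8,0.5]]'
python3 -m inch '[[0,0,0,-0.742,0.5],[0,0,0,-0.742,0.5],[0,0,0,-0.742,0.5],[0,0,0,-0.742,0.5],[0,0,0,-0.742,0.5],[0,0,0,-0.742,0.5],[0,0,0,-0.742,0.5]]'
python3 -m inch '[[0.045,0.216,0,0,0.5],[0.045,0.216,0,0,0.5],[0.045,0.216,0,0,0.5],[0.045,0.216,0,0,0.5],[0.045,0.216,0,0,0.5],[0.045,0.216,0,0,0.5],[0.045,0.216,0,0,0.5],[0.045,0.216,0,0,0.5]]'
python3 - <<'E'
from h import *
o=get_obs();print(np.round(o["joint_positions"],3),o["tool_pos"],o["tcp_rot"],shift(o["tool_pos"],o["tcp_rot"],(461.5,200),306))
E
```

```text
time: 35.03
tool_pos: [622.3, -213.3, 399.8]
tcp_rot: [3.141, 0.0, 0.972]
contact_force: [-0.1, 0.7, 0.5]
grip_width: 45.7
finger_force: 0.0
time: 35.62
tool_pos: [622.3, -213.3, 399.8]
tcp_rot: [3.141, 0.0, 1.772]
contact_force: [0.6, 0.1, -0.2]
grip_width: 46.0
finger_force: 0.0
time: 36.2
tool_pos: [622.3, -213.3, 399.8]
tcp_rot: [-3.142, 0.0, 2.572]
contact_force: [-0.1, -0.2, -0.5]
grip_width: 46.1
finger_force: 0.0
time: 36.78
tool_pos: [622.3, -213.4, 399.8]
tcp_rot: [-3.141, 0.0, -2.972]
contact_force: [0.7, -0.1, -0.1]
grip_width: 46.0
finger_force: 0.0
time: 37.45
tool_pos: [542.3, -7.7, 400.2]
tcp_rot: [-3.141, 0.001, -2.977]
contact_force: [0.7, -0.4, -0.1]
grip_width: 45.7
finger_force: 0.0
[-1.550e-01  3.770e-01  1.484e+00 -1.000e-03  1.279e+00 -1.891e+00] [542.33091961  -7.71207983 400.17447935] [-3.14061099e+00  1.01202655e-03 -2.97665206e+00] [0.0457 0.2183 0.0939]
```

```bash
python3 -m inch '[[0.045,0.218,0.04,0,0.5],[0.045,0.218,0.04,0,0.5],[0.045,0.218,0.04,0,0.5],[0.045,0.218,0.04,0,0.5],[0.045,0.218,0.04,0,0.5],[0.045,0.218,0.04,0,0.5],[0.045,0.218,0.04,0,0.5],[0.045,0.218,0.04,0,0.5]]'
python3 - <<'E'
from h import *
o=get_obs();print(np.round(o["joint_positions"],3),o["tool_pos"],o["tcp_rot"],shift(o["tool_pos"],o["tcp_rot"],(461.5,200),306))
s=capture("side");cv2.imwrite("pics/s8.png",cv2.resize(s["color"][200:370,130:330,::-1],None,fx=3,fy=3,interpolation=2))
E
```

```text
time: 38.12
tool_pos: [462.9, 199.1, 359.5]
tcp_rot: [-3.141, 0.0, -2.977]
contact_force: [-0.4, -0.8, 1.5]
grip_width: 46.0
finger_force: 0.0
[ 2.540e-01  3.460e-01  1.651e+00 -1.000e-03  1.144e+00 -1.481e+00] [462.8707404  199.13197101 359.45832709] [-3.14078414e+00  1.04929405e-04 -2.97661023e+00] [0.0012 0.0011 0.0535]
```

View pics/s8.png

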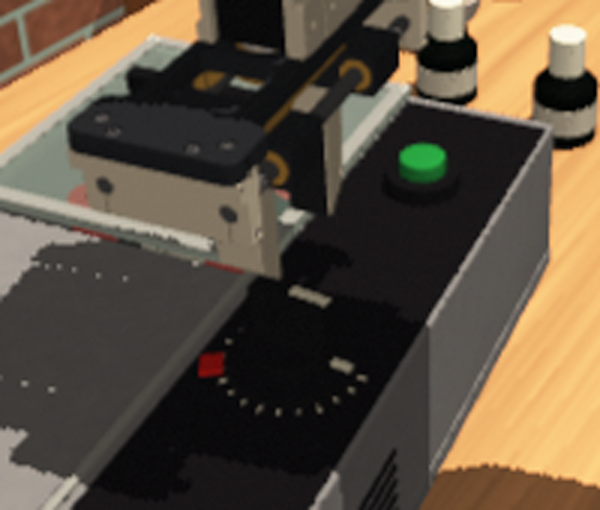

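The open fingers hang over the knob bar (white line near (233,298)), straddling it. I descend and grip.

```bash
python3 -m inch '[[0.001,0.001,0.02,0,0.5],[0.001,0.001,0.04,0,0.5],[0.001,0.001,0.053,0,0.5],[0.001,0.001,0.053,0,0.5],[0.001,0.001,0.053,0,0],[0.001,0.001,0.053,0,0],[0.001,0.001,0.053,0,0],[0.001,0.001,0.053,0,0]]'
python3 -m inch '[[0,0,0,0,0],[0,0,0,0,0],[0,0,0,0,0],[0,0,0,0,0]]'
python3 -c "
from h import *
o=get_obs();print(o['moment'])"
```

```text
time: 38.83
tool_pos: [461.3, 200.0, 307.7]
tcp_rot: [3.142, 0.002, -2.977]
contact_force: [-0.5, -0.1, -0.6]
grip_width: 23.8
finger_force: 0.0
time: 39.17
tool_pos: [461.1, 200.3, 307.3]
tcp_rot: [-3.141, 0.002, -2.976]
contact_force: [0.3, -0.1, 6.0]
grip_width: 14.0
finger_force: 29.8
[ 0.06763644 -0.12491363 -0.04067536]
```

```bash
python3 -m inch '[[0,0,0,0.1,0],[0,0,0,0.2,0],[0,0,0,0.3,0],[0,0,0,0.4,0],[0,0,0,0.5,0],[0,0,0,0.6,0],[0,0,0,0.67,0],[0,0,0,0.67,0]]'
python3 -m inch '[[0,0,0,0.1,0],[0,0,0,0.2,0],[0,0,0,0.3,0],[0,0,0,0.4,0],[0,0,0,0.5,0],[0,0,0,0.6,0],[0,0,0,0.67,0],[0,0,0,0.67,0]]'
python3 -m inch '[[0,0,0,0,0],[0,0,0,0,0.4],[0,0,0,0,0.4],[0,0,0,0,0.4],[0,0,0,0,0.4],[0,0,0,0,0],[0,0,0,0,0],[0,0,0,0,0]]'
python3 -m inch '[[0,0,0,0,0],[0,0,0,0,0],[0,0,0,0,0],[0,0,0,0,0]]'
python3 -m inch '[[0,0,0,0.1,0],[0,0,0,0.2,0],[0,0,0,0.3,0],[0,0,0,0.4,0],[0,0,0,0.5,0],[0,0,0,0.6,0],[0,0,0,0.67,0],[0,0,0,0.67,0]]'
python3 -m inch '[[0,0,0,0.1,0],[0,0,0,0.2,0],[0,0,0,0.3,0],[0,0,0,0.4,0],[0,0,0,0.5,0],[0,0,0,0.6,0],[0,0,0,0.66,0],[0,0,0,0.66,0]]'
```

```text
time: 39.83
tool_pos: [461.1, 200.5, 307.3]
tcp_rot: [3.14, 0.001, 2.634]
contact_force: [0.3, 1.1, 5.7]
grip_width: 14.3
finger_force: 29.8
time: 40.5
tool_pos: [461.2, 200.6, 307.3]
tcp_rot: [3.139, -0.0, 1.966]
contact_force: [1.8, 1.6, 6.4]
grip_width: 13.5
finger_force: 29.8
time: 41.17
tool_pos: [460.8, 200.2, 306.6]
tcp_rot: [-3.141, 0.0, 1.967]
contact_force: [0.1, 0.1, 0.9]
grip_width: 20.9
finger_force: 0.0
time: 41.5
tool_pos: [461.3, 200.4, 306.7]
tcp_rot: [3.14, 0.0, 1.967]
contact_force: [5.3, 2.4, -3.6]
grip_width: 13.7
finger_force: 30.0
time: 42.17
tool_pos: [461.4, 200.5, 306.7]
tcp_rot: [3.14, -0.001, 1.293]
contact_force: [5.4, 2.4, -5.4]
grip_width: 14.0
finger_force: 30.0
time: 42.83
tool_pos: [461.5, 200.4, 306.7]
tcp_rot: [3.141, -0.002, 0.633]
contact_force: [6.2, 1.7, -4.0]
grip_width: 13.9
finger_force: 30.0
```

```bash
python3 -m inch '[[0,0,0,0,0],[0,0,0,0,0.4],[0,0,0,0,0.4],[0,0,0,0,0.4],[0,0,0,0,0.4],[0,0,-0.03,0,0.4],[0,0,-0.06,0,0.4],[0,0,-0.09,0,0.4]]'
python3 -m inch '[[-0.098,0.3,0,0,0],[-0.098,0.3,0,0,0],[-0.098,0.3,0,0,0],[-0.098,0.3,0,0,0],[-0.098,0.3,0,0,0],[-0.098,0.3,0,0,0],[-0.098,0.3,0,0,0],[-0.098,0.3,0,0,0]]'
python3 - <<'E'
from h import *
p=capture("top");s=capture("side");o=get_obs()
a=cv2.resize(p["color"][210:280,95:195],None,fx=5,fy=5,interpolation=2);b=cv2.resize(s["color"][220:360,150:300],None,fx=2,fy=2,interpolation=2)
v=np.zeros((350,800,3),np.uint8);v[:350,:500]=a;v[:280,500:]=b
cv2.imwrite("pics/k9.png",v[:,:,::-1])
c=np.array([461.4,200.2])
for n,q in(("top",p),("side",s)): print(n,[(round(d["conf"],2),np.round(d["centre"],1),np.arctan2(*(onz(q,d["centre"],114)[:2]-c)[::-1])) for d in tip_of(q,"pointer")[:3]])
print(o["tool_pos"],o["tcp_rot"],np.round(o["joint_positions"],2))
for n,q in(("top",p),("side",s)): print([proj(q,[*(c+30*np.array([np.cos(.633),np.sin(.633)])),111]).round(1),proj(q,[*c,154]).round(1)],[(x.round(1),onz(q,x,z)[:2].round(1)) for z in(120,125) for x,_ in blobs(q,"green")])
E
```

```text
time: 43.5
tool_pos: [460.5, 200.1, 397.5]
tcp_rot: [-3.141, 0.002, 0.637]
contact_force: [0.4, -0.4, 0.5]
grip_width: 36.4
finger_force: 0.0
time: 44.17
tool_pos: [560.9, -103.2, 396.5]
tcp_rot: [3.141, 0.001, 0.634]
contact_force: [-0.1, -0.1, 1.0]
grip_width: 0.6
finger_force: 0.0
top [(0.89, array([141.3, 236.6]), np.float64(0.41216700297838177))]
side [(0.58, array([209.2, 320.3]), np.float64(0.7702985363841007))]
[ 560.98075822 -103.01586984  396.12097667] [3.14105874e+00 8.95182913e-04 6.32072414e-01] [-0.32  0.43  1.41 -0.    1.3   0.62]
[array([138.7, 237.4]), array([140.6, 249.3])] [(array([217.2, 236.1]), array([486.9,  48.5])), (array([217.2, 236.1]), array([486.9,  47.9]))]
[array([206.8, 320.4]), array([225.9, 295.4])] [(array([270.5, 256.8]), array([485.1,  42.8])), (array([270.5, 256.8]), array([481.1,  49.1]))]
```

View pics/k9.png

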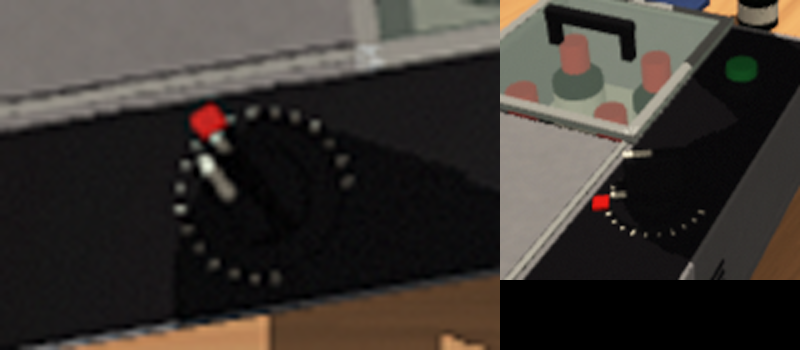

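Run:
```python
from h import *
p=capture("top");s=capture("side");c=np.array([461.4,200.2])
for n,q,box in(("top",p,(133,144,229,250)),("side",s,(203,227,290,322))):
    x0,x1,y0,y1=box;im=cv2.resize(q["color"][y0:y1,x0:x1],None,fx=4,fy=4,interpolation=cv2.INTER_CUBIC).astype(int)
    m=((im.min(2)>70)).astype(np.uint8);k,l,st,ce=cv2.connectedComponentsWithStats(m)
    for i in range(1,k):
        if st[i,4]<20: continue
        uv=((ce[i][0]+.5)/4-.5+x0,(ce[i][1]+.5)/4-.5+y0)
        print(n,np.round(uv,1),st[i,4],[(z,np.hypot(*d).round(1),np.arctan2(d[1],d[0]).round(3)) for z in(114,122,154) for d in[onz(q,uv,z)[:2]-c]])
```

```text
top [133.8 228.8] 30 [(114, np.float64(50.8), np.float64(0.573)), (122, np.float64(49.3), np.float64(0.529)), (154, np.float64(44.4), np.float64(0.329))]
top [140.6 233.2] 20 [(114, np.float64(35.6), np.float64(0.373)), (122, np.float64(34.8), np.float64(0.307)), (154, np.float64(32.9), np.float64(0.014))]
top [138.1 237.5] 125 [(114, np.float64(30.1), np.float64(0.646)), (122, np.float64(28.7), np.float64(0.574)), (154, np.float64(24.8), np.float64(0.218))]
top [133.6 238.6] 27 [(114, np.float64(35.2), np.float64(0.899)), (122, np.float64(33.2), np.float64(0.848)), (154, np.float64(26.4), np.float64(0.575))]
top [137.4 244.4] 404 [(114, np.float64(21.5), np.float64(1.126)), (122, np.float64(19.3), np.float64(1.061)), (154, np.float64(12.0), np.float64(0.578))]
side [209.5 296.6] 3033 [(114, np.float64(57.5), np.float64(-0.429)), (122, np.float64(48.4), np.float64(-0.346)), (154, np.float64(22.9), np.float64(0.638))]
side [207.6 316.3] 357 [(114, np.float64(29.3), np.float64(0.457)), (122, np.float64(28.1), np.float64(0.78)), (154, np.float64(47.4), np.float64(1.682))]
```

The needle direction measures about 0.62 rad and the tab 0.63, so the knob is set. Next is the button.

```bash
python3 -m inch '[[0.026,-0.161,0,0,0],[0.026,-0.161,0,0,0],[0.026,-0.161,0,0,0],[0.026,-0.161,0,0,0],[0.026,-0.161,0,0,0],[0.026,-0.161,0.03,0,0],[0.026,-0.161,0.06,0,0],[0.026,-0.161,0.06,0,0]]'
python3 - <<'E'
from h import *
o=get_obs();print(o["tool_pos"],shift(o["tool_pos"],o["tcp_rot"],(486.5,42),318))
s=capture("side");cv2.imwrite("pics/b10.png",cv2.resize(s["color"][180:330,190:350,::-1],None,fx=3,fy=3,interpolation=2))
E
```

```text
time: 45.13
tool_pos: [483.4, 47.2, 332.8]
tcp_rot: [-3.136, 0.007, 0.64]
contact_force: [-1.3, 0.1, -0.8]
grip_width: 0.2
finger_force: 0.0
[483.40795222  47.17463747 332.76903268] [-0.0005  0.0061  0.0147]
```

View pics/b10.png

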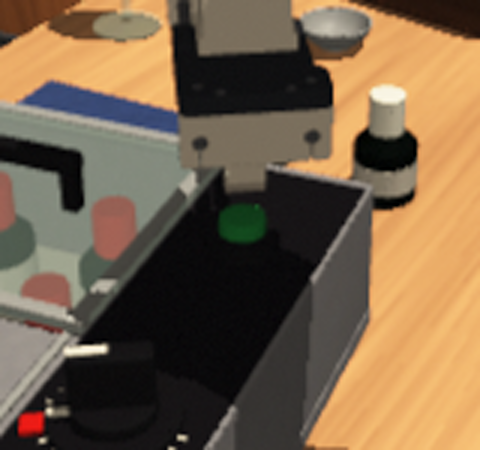

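The closed fingertips hang just above the green button at (270,255). I descend gently until contact.

```bash
python3 -m inch '[[0,0,0,0,0],[0,0,0,0,0],[0,0,0.01,0,0],[0,0,0.02,0,0],[0,0,0.02,0,0]]'
python3 -m inch '[[0,0,0.003,0,0],[0,0,0.006,0,0],[0,0,0.006,0,0]]'
```

```text
time: 45.6
tool_pos: [485.6, 45.6, 316.9]
tcp_rot: [3.142, 0.0, 0.637]
contact_force: [-0.4, 0.2, -0.7]
grip_width: 0.4
finger_force: 0.0
time: 45.85
tool_pos: [485.7, 45.6, 311.0]
tcp_rot: [3.141, -0.0, 0.637]
contact_force: [-0.5, -0.5, -0.1]
grip_width: 0.4
finger_force: 0.0
```

```bash
python3 -m inch '[[-0.001,0.003,0,0,0],[-0.001,0.003,0.003,0,0],[-0.001,0.003,0.005,0,0],[-0.001,0.003,0.005,0,0]]'
python3 -m inch '[[0,0,0.002,0,0],[0,0,0.004,0,0],[0,0,0.004,0,0]]'
python3 -m inch '[[0,0,0.002,0,0],[0,0,0.003,0,0],[0,0,0.003,0,0]]'
```

```text
time: 46.18
tool_pos: [487.0, 42.4, 305.9]
tcp_rot: [3.14, -0.001, 0.637]
contact_force: [1.8, -2.6, 3.2]
grip_width: 0.3
finger_force: 1.9
time: 46.43
tool_pos: [486.9, 42.4, 303.9]
tcp_rot: [3.139, -0.002, 0.637]
contact_force: [-4.4, -2.3, 20.9]
grip_width: 0.4
finger_force: 10.0
time: 46.68
tool_pos: [486.8, 42.5, 303.4]
tcp_rot: [3.138, -0.003, 0.637]
contact_force: [-11.2, -2.7, 43.1]
grip_width: 0.5
finger_force: 21.6
```

The button is fully down: about 3 N at part travel, then a hard stop. I retreat upward.

```bash
python3 -m inch '[[0,0,-0.02,0,0],[0,0,-0.05,0,0],[0,0,-0.09,0,0],[0,0,-0.12,0,0],[0,0,-0.12,0,0]]'
python3 -m inch '[[-0.098,0.2,0,0,0],[-0.098,0.2,0,0,0],[-0.098,0.2,0,0,0],[-0.098,0.2,0,0,0],[-0.098,0.2,0,0,0],[-0.098,0.2,0,0,0],[-0.098,0.2,0,0,0],[-0.098,0.2,0,0,0]]'
python3 - <<'E'
from h import *
p=capture("top");s=capture("side");print(get_obs()["tool_pos"])
v=np.hstack([cv2.resize(s["color"][180:350,140:330],None,fx=2,fy=2),cv2.resize(p["color"][110:280,110:300],None,fx=2,fy=2)])
cv2.imwrite("pics/f11.png",v[:,:,::-1])
E
```

```text
time: 47.1
tool_pos: [487.3, 42.9, 424.4]
tcp_rot: [3.135, -0.008, 0.637]
contact_force: [0.9, 0.3, 0.1]
grip_width: 0.2
finger_force: 0.0
time: 47.77
tool_pos: [526.5, -176.5, 417.5]
tcp_rot: [-3.139, 0.001, 0.635]
contact_force: [-0.0, -0.0, -0.2]
grip_width: -0.0
finger_force: 0.0
[ 526.55023303 -174.97358313  418.23596363]
```

View pics/f11.png

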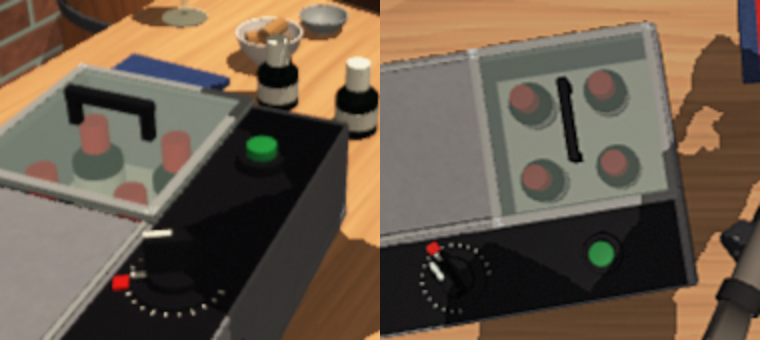

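The lid is shut over four upright bottles, the pointer is at the red tab, and the button is up again. I hand the job in.

```bash
python3 -c "
from plant import *
print(close_job())"
```

```text
the job is handed in; nothing more can be done
None
```

I handed the job in at about 48 s of the 210 s, with no verdict returned: four red-capped bottles (all I could see) stand in the well, the lid is shut, the knob pointer is at the red index to within about 0.02 rad by my measurement, and the start button was pressed to its stop and is up again.

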